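# Stand the blue filter plate in the slot mount under the camera

## Task

Take the blue-framed filter plate out of the wooden rack and stand it upright in the slot of the mount under the overhanging camera, lowered by hand fully home to the slot floor and centred along the slot, then let go and move clear. Do not press against the camera or its stand, and leave the red plate, the objective and the screwdriver where they are.

Things in the scene. Friction and masses are not known exactly. Their poses are not given: they have to be found in the camera images.
- blue_plate: Blue-framed filter plate with a green window, rigid, about 0.16 kg (varies), 90 long (own x) x 8 thick (own y) x 110 high (own z, up). Origin: centre of its underside. It starts upright in one of the two rack slots. It is too long to be gripped along x: grip its two large faces.
- red_plate: Red-framed plate with an amber window, same size and origin; stands in the other rack slot. Leave it alone.
- rack: Fixed wooden block 100 (x) x 186 (y) x 45 high; origin: centre of its underside. Two slots along its x axis, open at both ends, at y = -60 and y = +60, each 12 wide, floor 20 above the table (so 25 deep).
- station: Fixed camera stand. Origin on the table beneath the mount's nominal centre; x away from the robot, z up. Base plate 14 high, x -60..80, y -60..120; post radius 13 (20 below z = 74) at x = 30, y = 95, top z = 294. A gripper pointing straight down does not fit: hold the plate by its -x (robot side) edge, tool tilted about 40 deg, fingers pointing down and to +x, and bring it in from -x.
- slot (a point): Nominal slot centre on the slot floor, z = 45 of the station (same axes). Slot along x, 80 long, 11 wide, open ends. At its -y side a grey jaw 12.5 thick, top 22 above the floor; at +y a yellow fence 11.5 thick, top 42 above the floor, its rigid face bounding the slot. The mount sits on a cross slide: the true slot lies up to 15 to either side in y, NOT reported: feel for the fence or look.
- camera (a point): Centre of the underside of the dark camera cube that hangs rigidly over the slot, 215 above the table: cube 65 (station x -20..45) x 70 (y -35..35) x 60 high, with a boom to the post at z 250..275. The seated plate's top is 60 below it.
- objective: Loose steel microscope objective with a blue ring, standing on the table, 34 diameter, 58 high; origin: centre of its underside. Leave it alone.
- driver: Loose screwdriver 170 long lying along its x axis on the table (handle to -x, red); origin on its underside near the middle. Leave it alone.

How it is judged:
On the way, in this order (a step that is already met when the one before it is completed fails the run):
1. the blue plate is lifted clear of the rack (height (world z) of blue_plate above 0.06 m), for 0.1 s.
2. the blue plate is lowered fully home in the slot while still held by the fingers (z of blue_plate in the frame of station between 0.041 and 0.0485 m and x of blue_plate in the frame of station between -0.01 and 0.01 m and y of blue_plate in the frame of station between -0.021 and 0.021 m and angle between blue_plate's own z axis and vertical below 0.15 rad and angle between the x axis of blue_plate and the x axis of station, either way round below 0.08 rad and contact force between the fingers and blue_plate above 1 N), for 0.1 s.
At the end, for the whole second after the job is handed in: Blue plate in the slot: underside 41 to 48.5 mm above the station origin, within 10 mm of it along and 21 mm across the slot, upright within 0.15 rad, along the slot within 0.08 rad, at rest, released; red plate and objective moved under 20 mm, screwdriver under 30 mm (z of blue_plate in the frame of station between 0.041 and 0.0485 m and x of blue_plate in the frame of station between -0.01 and 0.01 m and y of blue_plate in the frame of station between -0.021 and 0.021 m and angle between blue_plate's own z axis and vertical below 0.15 rad and angle between the x axis of blue_plate and the x axis of station, either way round below 0.08 rad and linear speed of blue_plate below 0.02 m/s and contact force between the fingers and blue_plate below 0.2 N and distance of each of red_plate, objective from where it was at the start of the episode below 0.02 m and distance of driver from where it was at the start of the episode below 0.03 m); the robot touches nothing.
It fails at once if the camera, boom, post or base plate is pressed with more than 15 N (contact force between anything else and station above 15 N).
It fails at once if the red plate is moved more than 20 mm, or tipped (distance of red_plate from where it was at the start of the episode above 0.02 m or angle between red_plate's own z axis and vertical above 0.3 rad).
It fails at once if the objective is moved more than 20 mm or toppled (distance of objective from where it was at the start of the episode above 0.02 m or angle between objective's own z axis and vertical above 0.5 rad).
It fails at once if the screwdriver is moved more than 30 mm (distance of driver from where it was at the start of the episode above 0.03 m).
It also fails if it takes over 53 s, if anything falls off the work surface, if the arm or the gripper's body presses on something with over 40 N, if the wrist force passes 120 N, or if a joint passes its speed limit or range.

## Robot

A 6-joint arm with a two-finger parallel gripper is mounted at the origin on the work surface. World frame = base frame: x ahead of the robot, y to its left, z up, the work surface at z = 0. Lengths are in m, angles in rad, forces in N, time in s.
With the tool pointing down it reaches from about 0.375 to 0.975 m from the base axis. Payload 3.8 kg.
Tool frame: the origin (TCP) lies midway between the tips of the shut fingers; the grasp point (between the pads) lies 19 mm behind it; z points along the fingers, y is the direction in which the jaws open and shut (so a half turn about z gives the same grasp; the last joint's range is limited). The gripper opens to 85 mm and grips with 20 to 120 N. Pads are 22 mm wide; open, the fingers measure 114 mm over their backs; the gripper's body (76 mm by 85 mm) begins 54 mm behind the grasp point. The pads swing forward as they close: fully open they stand 13 mm farther back than shut.
Start: joints at [-1.213, 0.264, 1.604, -0, 1.274, -0.037], TCP at [0.26, -0.623, 0.231] pointing down, gripper open.
Joint ranges: [-2.63, 2.63], [-0.94, 2.18], [0.31, 2.57], [-1.31, 4.45], [0, 2.66], [-2.55, 2.55]. Speed limits (rad/s): [2.57, 2.57, 3.14, 3.14, 3.14, 3.14].

## Interface

Orientations are given as a rotation vector (axis times angle).
In Python, from workcell import bot gives the robot as it stands. The module is installed in compiled form; this text tells all that it offers.
- The arm moves only by the tool move_arm, never from a script. Its argument "steps" is a list of rows, each a list of 5 numbers: the shift along the tool's x, y, z in mm, then the turn about the tool's z in degrees, then the opening in per cent of the stroke, from 0 (shut) to 100 (fully open). In form: [[tx, ty, tz, turn, claw], ...]. A call has 1 to 20 rows; each row is the pose to reach, as a shift and turn from the pose commanded when the call began, along the tool's axes at that moment; what a row does not reach only later rows make up. A row lasts 1/10 s, in which the tool goes at most 50 mm and 8.59 degrees, less where a joint would pass 70% of its speed; a pose out of reach is approached as far as the arm can. A call with a gripper value outside its range is refused whole. The fingers move at their own pace and stop on an object; "newtons" is the grip in N (left out, the last holds). Time passes only in rows, so rows that repeat a pose let the fingers close. It gives the time, the measured TCP pose, the force and the opening at its end, in the units of the state.
- bot.read_state(): the state, without advancing time (a new reading comes with each control period).
- bot.read_camera(name): name is "side" or "top" or "wrist"; returns a dict with "pixels" (384x512x3 uint8, red, green, blue), "depth" (384x512 float32, m along the optical axis (not along the pixel's ray), 0 where there is no reading), "fovy" (degrees; the focal length in pixels is half the picture's height over the tangent of half this angle, whatever the lens; pixels are square), "cx", "cy" (the principal point, pixels), "k1" (the pictures are not rectified: a ray, as slopes to the right and down, at radius r is drawn at 1 + k1 r^2 times it, then the intrinsics apply), "xyz" and "attitude" of the camera in the world. Camera axes: x right, y up, looking along -z (the intrinsics and any distortion apply to the point x, -y, -z); pixel columns grow to the right and rows downward; lengths in m; the calibration is good to about 2 mm. A picture is of the moment at which its call begins.
- bot.finish_job(): hands the job in, once; it reports no verdict.
The state is a dict: "time": time; "q": joint angles; "joint_vel": joint speeds; "joint_torque": joint torques, N m; "tool_pos": TCP position; "tcp_rot": TCP orientation; "wrist_force": force on the tool from outside, world axes, zero at the start; "torque": the same for the moment, N m; "width": opening from 0.0 (shut) to 1.0 (fully open).
Only numpy, scipy, OpenCV 4.12 (cv2) and the standard library are available. Lean on these libraries where they do the work, as an engineer would, in place of code of your own. Each camera call takes 0.05 s, during which the arm holds its last target.

## Working session

There is one attempt and no reset: what is moved stays moved. The work goes in short steps, Python scripts to look and compute and a tool call to move; the robot and the scene stay as the last step left them, time stands still between calls to the robot, and variables do not carry over. Pictures are saved under pics/ and viewed, and the job is handed in when it is done.

Besides the shell and the picture viewer there is one more tool, called as name(argument=value, ...) on one line, values as JSON. move_arm: Moves the arm, as the interface text tells. Its arguments: {"type":"object","properties":{"steps":{"type":"array","items":{"type":"array","items":{"type":"number"}}},"newtons":{"type":"number"}},"required":["steps"]}

```bash
mkdir -p pics; cat > h.py <<'E'
import numpy as np,cv2
from scipy.spatial.transform import Rotation as R
from workcell import bot
def cam(n):
    c=bot.read_camera(n); return c
def rot(a):
    a=np.array(a,float)
    if a.shape==(3,3): return a
    if a.shape==(3,): return R.from_rotvec(a).as_matrix()
    raise Exception(str(a))
def w(c,u,v,d=None):
    H=c["pixels"].shape[0]; f=H/2/np.tan(np.radians(c["fovy"])/2)
    K=np.array([[f,0,c["cx"]],[0,f,c["cy"]],[0,0,1]])
    p=cv2.undistortPoints(np.array([[[u,v]]],float),K,np.array([c["k1"],0,0,0,0.]))[0,0]
    ray=rot(c["attitude"])@np.array([p[0],-p[1],-1])
    if d is None: return np.array(c["xyz"]),ray
    return np.array(c["xyz"])+ray*d
def cloud(c):
    H,W=c["depth"].shape; f=H/2/np.tan(np.radians(c["fovy"])/2)
    K=np.array([[f,0,c["cx"]],[0,f,c["cy"]],[0,0,1]])
    uu,vv=np.meshgrid(np.arange(W),np.arange(H))
    p=cv2.undistortPoints(np.stack([uu,vv],-1).reshape(-1,1,2).astype(float),K,np.array([c["k1"],0,0,0,0.]))[:,0]
    r=np.c_[p[:,0],-p[:,1],-np.ones(len(p))]@rot(c["attitude"]).T
    P=np.array(c["xyz"])+r*c["depth"].reshape(-1,1)
    P[c["depth"].ravel()==0]=np.nan
    return P.reshape(H,W,3)
def save(c,name,crop=None,s=1):
    im=c["pixels"][:,:,::-1]
    if crop: x0,y0,x1,y1=crop; im=im[y0:y1,x0:x1]
    im=cv2.resize(im,None,fx=s,fy=s,interpolation=cv2.INTER_CUBIC)
    cv2.imwrite("pics/"+name,im)
E
python3 - <<'E'
from h import *
import pickle
print(bot.read_state())
for n in ["side","top","wrist"]:
    c=cam(n); pickle.dump(c,open(n+"0.pkl","wb")); save(c,n+"0.png",s=1.5)
    print(n,{k:v for k,v in c.items() if k not in("pixels","depth")})
E
```

```text
{'time': 0.0, 'q': array([-1.21289625e+00,  2.64794655e-01,  1.60538605e+00,  2.57050504e-07,
        1.27370010e+00, -3.69051305e-02]), 'joint_vel': array([-1.56706708e-03,  1.49621200e-03, -5.70756935e-05, -2.89983283e-04,
        7.34080331e-05,  2.19439012e-04]), 'joint_torque': array([-7.23943012e-04, -5.15114808e+01, -3.67317224e+01, -1.42732092e-04,
        1.30556009e-02,  2.98156874e-05]), 'tool_pos': array([ 0.25936062, -0.62238351,  0.22992756]), 'tcp_rot': array([-3.07836577e+00, -6.15695591e-01,  5.73595050e-04]), 'wrist_force': array([-0.01140989, -0.41599051, -1.25935536]), 'torque': array([0.03969916, 0.02590091, 0.01171461]), 'width': 0.9953533675569554}
side {'fovy': 55.42161900072608, 'cx': 251.45904209314565, 'cy': 191.95842649438896, 'k1': -0.036501138328414194, 'xyz': array([0.20187873, 0.31965217, 0.62857148]), 'attitude': array([ 0.40682087, -0.96912758, -2.22478368])}
top {'fovy': 46.28128813361903, 'cx': 253.92216856742692, 'cy': 193.1920416820448, 'k1': -0.14917846910855623, 'xyz': array([ 0.38925174, -0.0215562 ,  1.15363824]), 'attitude': array([ 0.12055175, -0.12082177, -1.59161336])}
wrist {'fovy': 62.04471611047174, 'cx': 259.2230292348923, 'cy': 192.50078404062856, 'k1': -0.08435307681863409, 'xyz': array([ 0.33559259, -0.59116072,  0.37336922]), 'attitude': array([-0.28842662,  0.19368815, -1.16402494])}
```

View pics/side0.png

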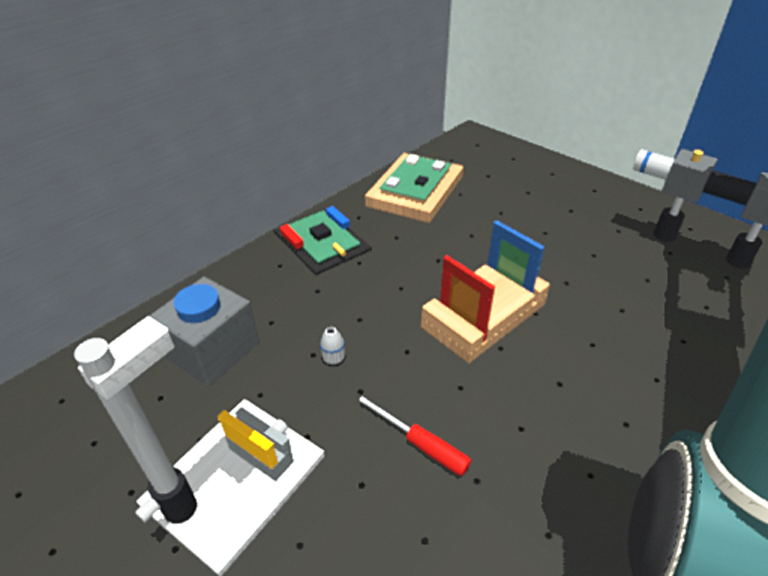

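View pics/top0.png

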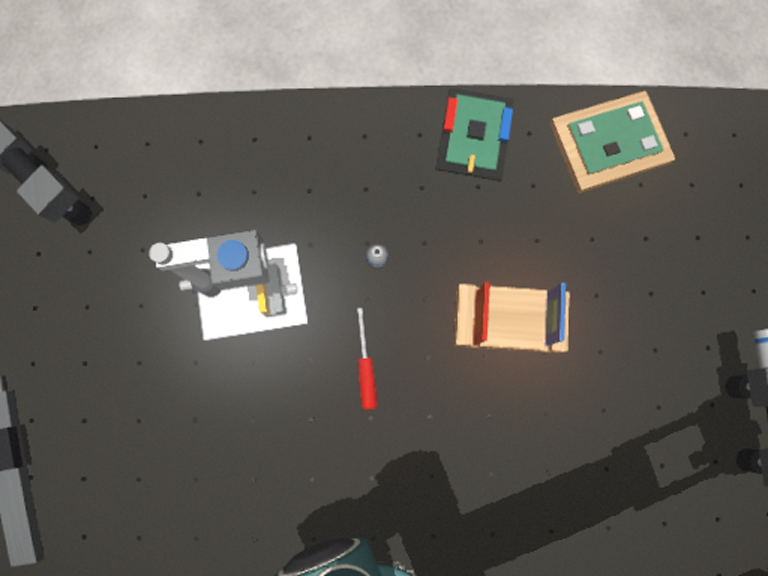

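View pics/wrist0.png

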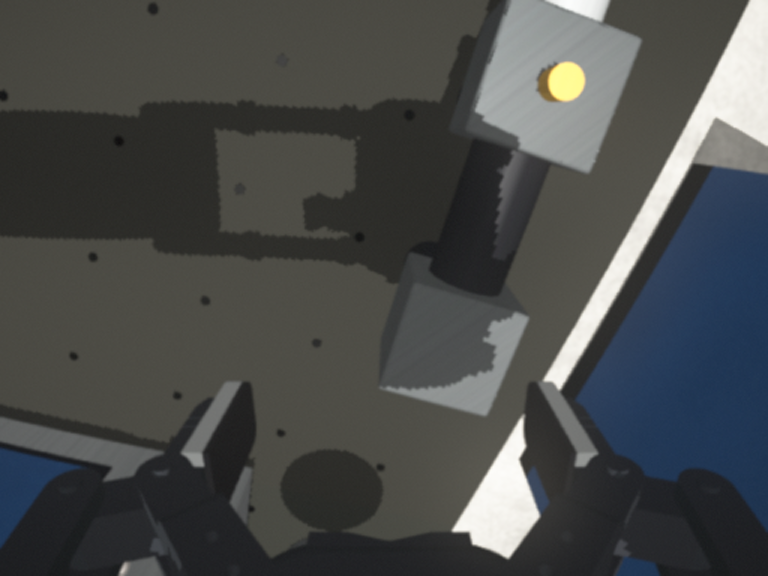

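The side view shows the blue plate in the far (-y) rack slot at about (515,255), the red plate at (467,297), the station at about (230,450), the objective at (332,345), and the screwdriver at (415,435). I'll measure these from the depth images next.

```bash
python3 - <<'E'
from h import *
import pickle
from scipy.spatial import cKDTree
C={n:pickle.load(open(n+"0.pkl","rb")) for n in["side","top"]}
P=[];Q=[]
for n in C:
    p=cloud(C[n]);P.append(p.reshape(-1,3));Q.append(C[n]["pixels"].reshape(-1,3))
    i=p.reshape(-1,3); print(n, np.nanmedian(i[(abs(i[:,2])<.02)],0))
    hsv=cv2.cvtColor(C[n]["pixels"],cv2.COLOR_RGB2HSV)
    h,s,v=[hsv[...,k].astype(int) for k in range(3)]
    m={"blue":(abs(h-108)<9)&(s>120),"red":((h<6)|(h>174))&(s>150),"yellow":(abs(h-22)<5)&(s>200),"white":(s<30)&(v>150)}
    for k,mm in m.items():
        q=p[mm]; q=q[(abs(q[:,0]-.5)<.35)&(abs(q[:,1])<.55)&(q[:,2]<.31)]
        num,lab,st,ce=cv2.connectedComponentsWithStats((mm).astype(np.uint8))
        for j in range(1,num):
            if st[j,4]>25:
                q=p[lab==j]; q=q[np.isfinite(q[:,0])]
                if len(q)>10 : print(k,ce[j].round(),st[j,4],"min",np.percentile(q,3,axis=0).round(3),"max",np.percentile(q,97,axis=0).round(3))
E
python3 - <<'E'
import sys; sys.path.insert(0,'.')
from h import *
import pickle
import os; os.chdir('.')
for n,cr in(("top",(90,140,220,240)),("top",(290,170,400,250)),("side",(80,210,230,384)),("side",(270,130,380,250))):
    c=pickle.load(open(n+"0.pkl","rb")); save(c,f"{n}_{cr[0]}.png",cr,5 if n=="top" else 3.4)
E
```

```text
side [ 5.10657099e-01 -6.36386827e-02 -3.60020900e-05]
blue [490.  64.] 4781 min [ 0.35  -1.281 -0.135] max [ 0.544 -1.268  0.25 ]
blue [430. 107.] 34 min [ 0.449 -0.653  0.111] max [ 0.459 -0.618  0.148]
blue [482. 137.] 319 min [ 0.308 -1.283 -0.271] max [ 0.443 -1.268 -0.225]
blue [225. 144.] 132 min [ 0.831 -0.291 -0.003] max [ 0.921 -0.24   0.029]
blue [344. 166.] 645 min [ 0.463 -0.418  0.012] max [ 0.552 -0.293  0.129]
blue [131. 202.] 618 min [0.556 0.158 0.277] max [0.593 0.193 0.289]
red [194. 157.] 140 min [ 0.85  -0.177  0.005] max [ 0.933 -0.141  0.029]
red [311. 192.] 681 min [ 0.468 -0.184  0.044] max [ 0.555 -0.174  0.131]
red [292. 299.] 630 min [ 0.366 -0.004  0.008] max [0.447 0.019 0.026]
yellow [164. 292.] 457 min [0.523 0.167 0.052] max [0.597 0.184 0.088]
white [389.  49.] 17333 min [ 0.673 -1.785 -0.533] max [ 1.697 -1.76   0.1  ]
white [275. 106.] 46 min [ 0.861 -0.565 -0.003] max [ 0.933 -0.472  0.044]
white [292. 109.] 36 min [ 0.805 -0.584 -0.002] max [ 0.87  -0.491  0.044]
white [262. 120.] 38 min [ 0.832 -0.414  0.034] max [ 0.864 -0.38   0.045]
white [ 
[... 1293 characters left out ...]
n [ 0.834 -0.407  0.038] max [ 0.854 -0.382  0.05 ]
white [432.  95.] 65 min [ 0.804 -0.519  0.043] max [ 0.825 -0.496  0.05 ]
white [137. 171.] 1003 min [0.547 0.142 0.247] max [0.601 0.279 0.298]
white [175. 170.] 32 min [0.565 0.133 0.258] max [0.593 0.138 0.269]
white [170. 201.] 2287 min [0.497 0.114 0.011] max [0.639 0.283 0.068]
white [251. 169.] 69 min [ 0.611 -0.028  0.049] max [ 0.632 -0.008  0.063]
white [123. 190.] 43 min [0.567 0.29  0.063] max [0.581 0.308 0.074]
white [241. 221.] 93 min [0.453 0.006 0.   ] max [0.533 0.015 0.021]
white [509. 222.] 27 min [ 0.456 -0.63   0.141] max [ 0.466 -0.621  0.152]
white [510. 235.] 46 min [ 0.412 -0.631  0.14 ] max [ 0.444 -0.624  0.149]
```

View pics/top_90.png

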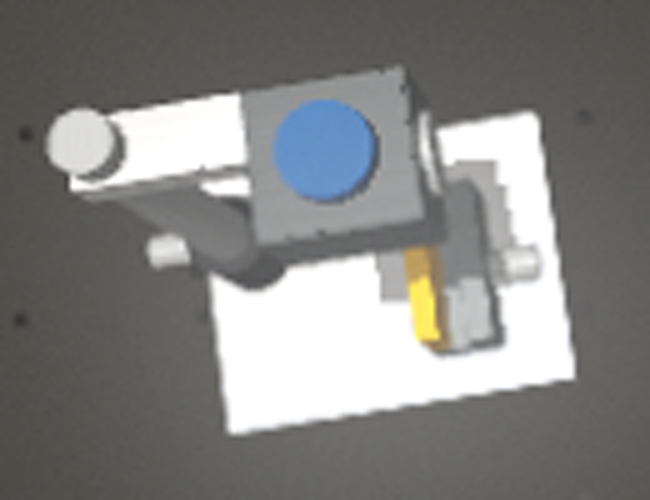

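View pics/top_290.png

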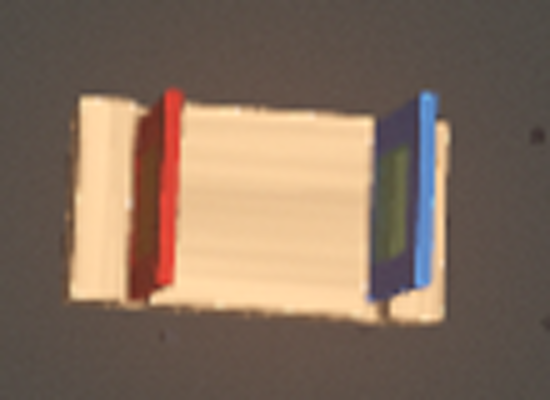

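View pics/side_80.png

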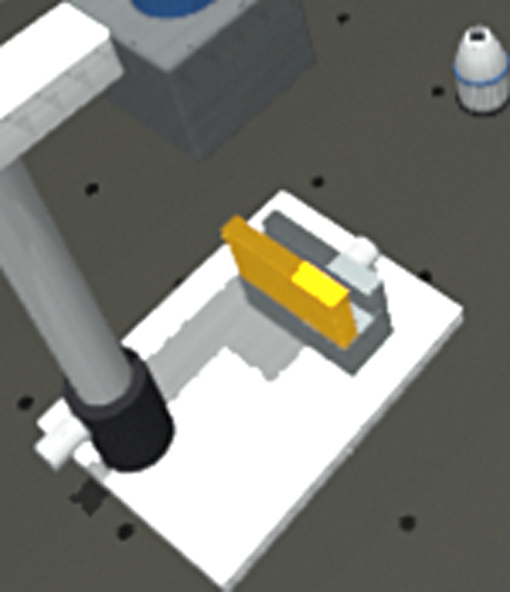

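```bash
python3 - <<'E'
from h import *
import pickle
C={n:pickle.load(open(n+"0.pkl","rb")) for n in["side","top"]}
def on(n,u,v,z):
    o,r=w(C[n],u,v); return (o+r*(z-o[2])/r[2])
print("base plate corners")
for n,u,v in(("top",198,162.4),("top",205,215.6),("top",136,226.4),("side",163.2,265.9),("side",215.9,301.8),("side",146.2,382)): print(n,on(n,u,v,.014)[:2].round(4))
print("cam top corners z.275")
for a,b in((405,68),(418,218),(258,245),(243,95)): print(on("top",90+a/5,140+b/5,.275)[:2].round(4))
P={n:cloud(C[n]) for n in C}
# camera sides / fence points
for n in C:
    p=P[n].reshape(-1,3);col=C[n]["pixels"].reshape(-1,3)
    hsv=cv2.cvtColor(C[n]["pixels"],cv2.COLOR_RGB2HSV).reshape(-1,3).astype(int)
    def line(q,name):
        # fit lines y=a+b x
        b,a=np.polyfit(q[:,0],q[:,1],1); print(n,name,len(q),"yaw",np.degrees(np.arctan(b)).round(2),q.mean(0).round(4),"range",q.min(0).round(3),q.max(0).round(3))
    ye=(abs(hsv[:,0]-22)<7)&(hsv[:,1]>180)&(p[:,1]>.1)&(p[:,1]<.25)&(p[:,2]<.1)&(p[:,2]>.04)
    line(p[ye],"yellow all")
    line(p[ye&(p[:,2]>.084)],"yellow top")
    line(p[ye&(p[:,2]<.075)&(p[:,2]>.055)],"yellow face")
    g=(p[:,0]>.48)&(p[:,0]<.65)&(p[:,1]>.1)&(p[:,1]<.19)&(p[:,2]>.055)&(p[:,2]<.075)&~ye
    line(p[g],"jaw")
    bl=(abs(hsv[:,0]-108)<12)&(hsv[:,1]>100)&(p[:,0]>.4)&(p[:,0]<.6)&(p[:,1]>-.45)&(p[:,1]<-.26)
    line(p[bl&(p[:,2]>.123)],"blue top"); line(p[bl&(p[:,2]<.12)&(p[:,2]>.05)],"blue face")
    k=(p[:,0]>.5)&(p[:,0]<.65)&(p[:,1]>.1)&(p[:,1]<.24)&(p[:,2]>.26)&(p[:,2]<.29); line(p[k],"camtop")
E
```

```text
base plate corners
top [0.6498 0.1197]
top [0.5104 0.1024]
top [0.4863 0.2809]
side [0.6495 0.1243]
side [0.509  0.1066]
side [0.4847 0.2821]
cam top corners z.275
[0.6099 0.1421]
[0.5482 0.1364]
[0.5389 0.2012]
[0.6006 0.2085]
side yellow all 488 yaw 7.75 [0.5593 0.1768 0.0744] range [0.522 0.158 0.046] [0.603 0.185 0.09 ]
side yellow top 185 yaw 6.43 [0.5708 0.1761 0.0868] range [0.523 0.164 0.084] [0.603 0.184 0.09 ]
side yellow face 176 yaw 10.52 [0.5518 0.1772 0.0652] range [0.522 0.158 0.055] [0.597 0.185 0.075]
side jaw 366 yaw 9.01 [0.5634 0.1526 0.0656] range [0.524 0.14  0.055] [0.606 0.184 0.071]
side blue top 154 yaw -5.04 [ 0.504  -0.299   0.1272] range [ 0.461 -0.308  0.123] [ 0.551 -0.292  0.131]
side blue face 421 yaw -4.85 [ 0.5034 -0.2975  0.0922] range [ 0.461 -0.304  0.05 ] [ 0.553 -0.291  0.12 ]
side camtop 2533 yaw 24.1 [0.5679 0.1877 0.2759] range [0.538 0.136 0.26 ] [0.613 0.24  0.289]Traceback (most recent call last):
  File "<stdin>", line 19, in <module>
  File "<stdin>", line 17, in line
    raise TypeError("expected non-empty vector for x")
TypeError: expected non-empty vector for x
```

Summary so far: the station is at about (0.5615, 0.171) with yaw +7.5°. The blue plate is at about (0.507, -0.2995) with yaw -5°. The move rows have no tilt, so I'll check in free space what happens when a pose is out of reach.

move_arm(steps=[[0, 0, -50, 0, 100], [0, 0, -100, 0, 100], [0, 0, -150, 0, 100], [0, 0, -200, 0, 100], [0, 50, -200, 0, 100], [0, 100, -200, 0, 100], [0, 150, -200, 0, 100], [0, 200, -200, 0, 100], [0, 250, -200, 0, 100], [0, 300, -200, 0, 100], [0, 350, -200, 0, 100], [0, 400, -200, 0, 100], [0, 450, -200, 0, 100], [0, 450, -200, 0, 100]])

```text
time: 1.55
tool_pos: [0.373, -0.8951, 0.379]
tcp_rot: [3.036, 0.607, 0.014]
wrist_force: [-0.2, 0.5, 0.4]
width: 0.998
```

move_arm(steps=[[0, 0, 0, 0, 100], [0, 0, 0, 0, 100]])

```text
time: 1.75
tool_pos: [0.3729, -0.8949, 0.3788]
tcp_rot: [3.037, 0.608, 0.013]
wrist_force: [-0.5, 0.7, -0.5]
width: 1.0
```

```bash
python3 - <<'E'
from h import *
s=bot.read_state(); print(s); print(rot(s["tcp_rot"]).round(4))
E
```

```text
{'time': 1.75, 'q': array([-1.20207919e+00,  9.44522729e-01,  3.10890020e-01,  1.13704940e-03,
        1.84140125e+00, -2.57553078e-02]), 'joint_vel': array([ 0.00132146, -0.00173426,  0.00168518, -0.00153629, -0.00126592,
        0.00236535]), 'joint_torque': array([-1.18332784e-02, -8.13555694e+01, -3.97936463e+01,  5.38333188e-03,
       -2.77887639e-01,  6.79262121e-05]), 'tool_pos': array([ 0.37286518, -0.89485864,  0.37884073]), 'tcp_rot': array([3.03747046, 0.60750958, 0.01349834]), 'wrist_force': array([-0.52961259,  0.65563891, -0.46129295]), 'torque': array([ 0.04893388,  0.00033897, -0.01145889]), 'width': 0.9999831769529578}
[[ 9.231e-01  3.842e-01  1.720e-02]
 [ 3.846e-01 -9.221e-01 -4.140e-02]
 [-1.000e-04  4.480e-02 -9.990e-01]]
```

move_arm(steps=[[0, -50, 0, 0, 100], [0, -100, 0, 0, 100], [0, -100, 0, 0, 100]])

```text
time: 2.05
tool_pos: [0.3339, -0.8013, 0.3735]
tcp_rot: [3.038, 0.608, 0.013]
wrist_force: [-0.4, -0.2, 1.6]
width: 0.998
```

```bash
python3 - <<'E'
from h import *
s=bot.read_state(); print(s["tool_pos"],s["q"]); print(rot(s["tcp_rot"]).round(4))
E
```

```text
[ 0.33387154 -0.80128817  0.37351116] [-1.20516365e+00  5.97738341e-01  8.89512308e-01  1.17761052e-03
  1.61057978e+00 -2.90896735e-02]
[[ 9.231e-01  3.843e-01  1.670e-02]
 [ 3.846e-01 -9.222e-01 -4.040e-02]
 [-1.000e-04  4.380e-02 -9.990e-01]]
```

The tilt persists, so it can be ratcheted up. I'll push harder and see how fast it grows.

move_arm(steps=[[0, 400, 0, 0, 100], [0, 400, 0, 0, 100], [0, 400, 0, 0, 100], [0, 400, 0, 0, 100], [0, 600, 0, 0, 100], [0, 800, 0, 0, 100], [0, 1000, 0, 0, 100], [0, 1000, 0, 0, 100]])

```text
time: 2.85
tool_pos: [0.392, -0.9409, 0.3008]
tcp_rot: [2.997, 0.599, 0.026]
wrist_force: [0.5, 0.1, 0.1]
width: 0.997
```

```bash
cat >st.py <<'E'
from h import *
s=bot.read_state(); M=rot(s["tcp_rot"]); print(s["time"],s["tool_pos"].round(4),s["q"].round(3),"F",s["wrist_force"].round(1),"w",s["width"].round(3)); print(M.round(4)); print("tilt deg",np.degrees(np.arccos(-M[2,2])).round(2))
E
python3 st.py
```

```text
Traceback (most recent call last):
  File "st.py", line 2, in <module>
    s=bot.read_state(); M=rot(s["tcp_rot"]); print(s["time"],s["tool_pos"].round(4),s["q"].round(3),"F",s["wrist_force"].round(1),"w",s["width"].round(3)); print(M.round(4)); print("tilt deg",np.degrees(np.arccos(-M[2,2])).round(2))
                                                                                                                                      ^^^^^^^^^^^^^^^^
AttributeError: 'float' object has no attribute 'round'
```

```bash
sed -i 's/"w",s\["width"\].round(3)/"w",s["width"]/' st.py; python3 st.py
```

```text
2.85 [ 0.392  -0.9409  0.3008] [-1.201  1.026  0.311  0.002  1.718 -0.025] F [0.5 0.1 0.1] w 0.9969641442805101
[[ 9.231e-01  3.832e-01  3.320e-02]
 [ 3.846e-01 -9.196e-01 -8.000e-02]
 [-1.000e-04  8.660e-02 -9.962e-01]]
tilt deg 4.97
```

move_arm(steps=[[0, 1000, 0, 0, 100], [0, 1000, 0, 0, 100], [0, 1000, 0, 0, 100], [0, 1000, 0, 0, 100], [0, 1000, 0, 0, 100], [0, 1000, 0, 0, 100]])

```text
time: 3.45
tool_pos: [0.4065, -0.9757, 0.2396]
tcp_rot: [2.956, 0.591, 0.038]
wrist_force: [-1.0, -0.2, 0.1]
width: 1.003
```

```bash
python3 st.py
```

```text
3.45 [ 0.4065 -0.9757  0.2396] [-1.201  1.089  0.311  0.003  1.613 -0.024] F [-1.  -0.2  0.1] w 1.0034729399063853
[[ 0.9231  0.3814  0.0497]
 [ 0.3846 -0.9153 -0.1192]
 [-0.      0.1291 -0.9916]]
tilt deg 7.42
```

move_arm(steps=[[0, 1000, -1000, 0, 100], [0, 1000, -1000, 0, 100], [0, 1000, -1000, 0, 100], [0, 1000, -1000, 0, 100], [0, 1000, -1000, 0, 100]])

```text
time: 3.95
tool_pos: [0.3943, -0.9463, 0.3606]
tcp_rot: [2.913, 0.583, 0.051]
wrist_force: [0.7, -0.1, 0.7]
width: 0.997
```

```bash
python3 st.py
```

```text
3.95 [ 0.3943 -0.9463  0.3606] [-1.202  0.969  0.311  0.004  1.688 -0.025] F [ 0.7 -0.1  0.7] w 0.997188335217511
[[ 9.231e-01  3.788e-01  6.640e-02]
 [ 3.846e-01 -9.092e-01 -1.597e-01]
 [-1.000e-04  1.730e-01 -9.849e-01]]
tilt deg 9.96
```

Pushing beyond reach adds about 0.5° of tilt per row in the arm's radial direction, and that tilt stays. So I can reach the tilted pose. Next I'll swing to azimuth +23° at safe height, turning the tool on the way so the wrist camera ends up on the robot side, and ratchet the rest there.

move_arm(steps=[[900, -1000, -220, -165, 100], [900, -1000, -220, -165, 100], [900, -1000, -220, -165, 100], [900, -1000, -220, -165, 100], [900, -1000, -220, -165, 100], [900, -1000, -220, -165, 100], [900, -1000, -220, -165, 100], [900, -1000, -220, -165, 100], [900, -1000, -220, -165, 100], [900, -1000, -220, -165, 100], [900, -1000, -220, -165, 100], [900, -1000, -220, -165, 100], [900, -1000, -220, -165, 100], [900, -1000, -220, -165, 100], [900, -1000, -220, -165, 100], [900, -1000, -220, -165, 100], [900, -1000, -220, -165, 100], [900, -1000, -220, -165, 100], [900, -1000, -220, -165, 100], [900, -1000, -220, -165, 100]])

```text
time: 5.95
tool_pos: [0.7133, -0.0088, 0.394]
tcp_rot: [-0.21, 3.065, -0.248]
wrist_force: [-0.0, -0.9, -0.1]
width: 1.003
```

```bash
cat >>st.py <<'E'
z=M[:,2]; print("z az",np.degrees(np.arctan2(z[1],z[0])).round(1),"T",(np.degrees(np.arccos(-z[2]))*z[:2]/np.hypot(*z[:2])).round(2),"xaz",np.degrees(np.arctan2(M[1,0],M[0,0])).round(1))
E
python3 st.py
```

```text
5.95 [ 0.7133 -0.0088  0.394 ] [ 0.03   0.244  1.345 -0.159  1.487 -1.67 ] F [-0.  -0.9 -0.1] w 1.0031431704664908
[[-0.9889 -0.1307  0.0703]
 [-0.1403  0.9778 -0.1555]
 [-0.0485 -0.1637 -0.9853]]
tilt deg 9.83
z az -65.7 T [ 4.05 -8.96] xaz -171.9
```

move_arm(steps=[[-170, 350, -50, 0, 100], [-170, 350, -50, 0, 100], [-170, 350, -50, 0, 100], [-170, 350, -50, 0, 100], [-170, 350, -50, 0, 100], [-170, 350, -50, 0, 100], [-170, 350, -50, 0, 100], [-1150, 540, -440, 0, 100], [-1150, 540, -440, 0, 100], [-1150, 540, -440, 0, 100], [-1150, 540, -440, 0, 100], [-1150, 540, -440, 0, 100], [-1150, 540, -440, 0, 100], [-1150, 540, -440, 0, 100], [-1150, 540, -440, 0, 100], [-1150, 540, -440, 0, 100], [-1150, 540, -440, 0, 100], [-1150, 540, -440, 0, 100], [-1150, 540, -440, 0, 100], [-1150, 540, -440, 0, 100]])

```text
time: 7.95
tool_pos: [0.9054, 0.3542, 0.376]
tcp_rot: [-0.207, 3.03, -0.226]
wrist_force: [-0.1, 0.0, -0.0]
width: 0.999
```

```bash
python3 st.py
```

```text
7.95 [0.9054 0.3542 0.376 ] [ 0.408  0.953  0.311 -0.178  1.833 -1.349] F [-0.1  0.  -0. ] w 0.9992550295303659
[[-0.9862 -0.128   0.1053]
 [-0.1421  0.9798 -0.1406]
 [-0.0852 -0.1536 -0.9845]]
tilt deg 10.11
z az -53.2 T [ 6.06 -8.1 ] xaz -171.8
```

move_arm(steps=[[-990, 210, -300, 0, 100], [-990, 210, -300, 0, 100], [-990, 210, -300, 0, 100], [-990, 210, -300, 0, 100], [-990, 210, -300, 0, 100], [-990, 210, -300, 0, 100], [-990, 210, -300, 0, 100], [-990, 210, -300, 0, 100], [-990, 210, -300, 0, 100], [-990, 210, -300, 0, 100], [-990, 210, -300, 0, 100], [-990, 210, -300, 0, 100], [-990, 210, -300, 0, 100], [-990, 210, -300, 0, 100], [-990, 210, -300, 0, 100], [-990, 210, -300, 0, 100], [-990, 210, -300, 0, 100], [-990, 210, -300, 0, 100], [-990, 210, -300, 0, 100], [-990, 210, -300, 0, 100]])

```text
time: 9.95
tool_pos: [0.9454, 0.3556, 0.3288]
tcp_rot: [-0.21, 2.99, -0.205]
wrist_force: [0.2, 0.0, 0.1]
width: 1.002
```

```bash
python3 st.py
```

```text
9.95 [0.9454 0.3556 0.3288] [ 0.394  1.002  0.312 -0.175  1.737 -1.354] F [0.2 0.  0.1] w 1.0021165297959924
[[-0.9808 -0.1292  0.1458]
 [-0.1479  0.981  -0.1254]
 [-0.1268 -0.1445 -0.9813]]
tilt deg 11.09
z az -40.7 T [ 8.41 -7.23] xaz -171.4
```

The tilt gained is about 2.5° per call, not per row, so short calls are the way to do it.

move_arm(steps=[[-960, 250, -400, 0, 100], [-960, 250, -400, 0, 100]])

```text
time: 10.15
tool_pos: [0.954, 0.3646, 0.3397]
tcp_rot: [-0.213, 2.948, -0.183]
wrist_force: [-0.1, 0.2, 0.2]
width: 1.0
```

```bash
python3 st.py
```

```text
10.15 [0.954  0.3646 0.3397] [ 0.4    0.993  0.311 -0.176  1.703 -1.35 ] F [-0.1  0.2  0.2] w 0.9998982586380285
[[-0.9736 -0.1308  0.1872]
 [-0.1529  0.9822 -0.1092]
 [-0.1696 -0.1349 -0.9762]]
tilt deg 12.52
z az -30.2 T [10.81 -6.31] xaz -171.1
```

move_arm(steps=[[-940, 260, -430, 0, 100]])

```text
time: 10.25
tool_pos: [0.9598, 0.3708, 0.3483]
tcp_rot: [-0.215, 2.918, -0.168]
wrist_force: [0.4, -0.2, -1.0]
width: 1.001
```

```bash
python3 st.py
```

```text
10.25 [0.9598 0.3708 0.3483] [ 0.404  0.985  0.312 -0.177  1.678 -1.348] F [ 0.4 -0.2 -1. ] w 1.0011807556821808
[[-0.9672 -0.1323  0.2169]
 [-0.1563  0.9829 -0.0975]
 [-0.2003 -0.1282 -0.9713]]
tilt deg 13.76
z az -24.2 T [12.55 -5.64] xaz -170.8
```

move_arm(steps=[[-950, 270, -200, 0, 100]])

```text
time: 10.35
tool_pos: [0.97, 0.3785, 0.3537]
tcp_rot: [-0.217, 2.881, -0.149]
wrist_force: [-0.2, -0.3, 0.1]
width: 1.002
```

move_arm(steps=[[-950, 270, -150, 0, 100]])

```text
time: 10.45
tool_pos: [0.9806, 0.3855, 0.3542]
tcp_rot: [-0.219, 2.848, -0.133]
wrist_force: [0.0, -0.0, 0.4]
width: 1.0
```

move_arm(steps=[[-950, 270, -100, 0, 100]])

```text
time: 10.55
tool_pos: [0.9915, 0.3924, 0.3544]
tcp_rot: [-0.221, 2.816, -0.117]
wrist_force: [0.1, 0.7, 0.5]
width: 1.001
```

move_arm(steps=[[-950, 270, -100, 0, 100]])

```text
time: 10.65
tool_pos: [1.0018, 0.3991, 0.3557]
tcp_rot: [-0.222, 2.784, -0.102]
wrist_force: [0.1, -0.8, -1.1]
width: 0.998
```

```bash
python3 st.py
```

```text
10.65 [1.0018 0.3991 0.3557] [ 0.413  0.99   0.312 -0.179  1.533 -1.338] F [ 0.1 -0.8 -1.1] w 0.9983262574789536
[[-0.9282 -0.1415  0.344 ]
 [-0.1662  0.9851 -0.0435]
 [-0.3328 -0.0975 -0.938 ]]
tilt deg 20.29
z az -7.2 T [20.13 -2.54] xaz -169.8
```

move_arm(steps=[[-930, 270, 50, 0, 100]])

```text
time: 10.75
tool_pos: [1.0143, 0.4063, 0.3546]
tcp_rot: [-0.224, 2.75, -0.085]
wrist_force: [0.8, -0.2, -0.0]
width: 1.002
```

move_arm(steps=[[-930, 270, 80, 0, 100]])

```text
time: 10.85
tool_pos: [1.0267, 0.4131, 0.3513]
tcp_rot: [-0.226, 2.718, -0.07]
wrist_force: [0.1, -0.3, -0.0]
width: 0.999
```

move_arm(steps=[[-930, 270, 100, 0, 100]])

```text
time: 10.95
tool_pos: [1.0387, 0.4199, 0.3491]
tcp_rot: [-0.227, 2.686, -0.055]
wrist_force: [-0.7, -1.0, 0.7]
width: 0.999
```

move_arm(steps=[[-930, 270, 120, 0, 100]])

```text
time: 11.05
tool_pos: [1.0503, 0.4266, 0.3482]
tcp_rot: [-0.229, 2.653, -0.04]
wrist_force: [-0.5, 0.6, -0.1]
width: 0.998
```

move_arm(steps=[[-930, 270, 150, 0, 100]])

```text
time: 11.15
tool_pos: [1.0617, 0.4333, 0.348]
tcp_rot: [-0.23, 2.62, -0.025]
wrist_force: [0.2, 0.7, -0.3]
width: 1.003
```

```bash
python3 st.py
```

```text
11.15 [1.0617 0.4333 0.348 ] [ 0.419  1.021  0.311 -0.182  1.33  -1.327] F [ 0.2  0.7 -0.3] w 1.0025504546884791
[[-0.8577 -0.1585  0.4891]
 [-0.1678  0.9855  0.0251]
 [-0.486  -0.0606 -0.8719]]
tilt deg 29.32
z az 2.9 T [29.28  1.5 ] xaz -168.9
```

move_arm(steps=[[-930, 270, 150, 0, 100]])

```text
time: 11.25
tool_pos: [1.0722, 0.4398, 0.3491]
tcp_rot: [-0.232, 2.587, -0.01]
wrist_force: [-0.0, 0.1, 0.1]
width: 1.002
```

move_arm(steps=[[-930, 270, 150, 0, 100], [-930, 270, 150, 0, 100]])

```text
time: 11.45
tool_pos: [1.0839, 0.4489, 0.3521]
tcp_rot: [-0.233, 2.547, 0.008]
wrist_force: [0.2, 0.7, 0.0]
width: 0.998
```

```bash
python3 st.py
```

```text
11.45 [1.0839 0.4489 0.3521] [ 0.423  1.031  0.311 -0.185  1.245 -1.321] F [0.2 0.7 0. ] w 0.9984049726848876
[[-0.8191 -0.1681  0.5485]
 [-0.1648  0.9847  0.0557]
 [-0.5495 -0.0448 -0.8343]]
tilt deg 33.46
z az 5.8 T [33.29  3.38] xaz -168.6
```

```bash
python3 - <<'E'
from h import *
import pickle
C={n:pickle.load(open(n+"0.pkl","rb")) for n in["side","top"]}
for n in C:
    c=C[n];p=cloud(c).reshape(-1,3)
    hsv=cv2.cvtColor(c["pixels"],cv2.COLOR_RGB2HSV).reshape(-1,3).astype(int)
    b=(hsv[:,0]>35)&(hsv[:,0]<125)&(hsv[:,1]>80)&(p[:,0]>.4)&(p[:,0]<.6)&(p[:,1]>-.34)&(p[:,1]<-.26)&(p[:,2]>.05)
    q=p[b&(p[:,2]<.122)&(p[:,2]>.055)]
    for _ in range(3):
        A=np.c_[q[:,0]-.507,q[:,2]-.1,np.ones(len(q))]; s=np.linalg.lstsq(A,q[:,1],rcond=None)[0]; r=q[:,1]-A@s; q=q[abs(r)<.004]
    print(n,len(q),"face y at (.507,z.1)",s[2],"yaw",np.degrees(s[0]),"lean dy/dz",s[1],"x",np.percentile(q[:,0],[1,99]),r.std())
    t=p[b&(p[:,2]>.125)]; print("top",len(t),t.mean(0),np.percentile(t,[2,98],axis=0),"zmax")
    # rack top surface z~.045
    k=(abs(p[:,2]-.045)<.006)&(p[:,0]>.42)&(p[:,0]<.6)&(p[:,1]>-.4)&(p[:,1]<-.1)
    k&=(hsv[:,2]>150); r=p[k]; rect=cv2.minAreaRect((r[:,:2]*1000).astype(np.float32)); print("rack",len(r),rect)
E
python3 - <<'E'
import os; os.chdir('.')
import sys; sys.path.insert(0,'.')
from h import *
import pickle
save(pickle.load(open("side0.pkl","rb")),"sblue.png",(310,135,380,225),6.5)
E
```

```text
side 750 face y at (.507,z.1) -0.2981819091612939 yaw -4.986812123208076 lean dy/dz 0.03628334011443629 x [0.46208454 0.55066027] 0.0013234600172196116
top 129 [ 0.50452095 -0.29941335  0.1278921 ] [[ 0.46318099 -0.30651125  0.12518873]
 [ 0.54922904 -0.29353324  0.1302791 ]] zmax
rack 1226 ((509.38714599609375, -240.17160034179688), (187.35504150390625, 101.45460510253906), 84.71552276611328)Traceback (most recent call last):
  File "<stdin>", line 11, in <module>
    return _quantile_unchecked(
        a, q, axis, out, overwrite_input, method, keepdims, weights)
    return _ureduce(a,
                    func=_quantile_ureduce_func,
    ...<5 lines>...
                    overwrite_input=overwrite_input,
                    method=method)
    r = func(a, **kwargs)
    result = _quantile(arr,
                       quantiles=q,
    ...<2 lines>...
                       out=out,
                       weights=wgt)
    slices_having_nans = np.isnan(arr[-1, ...])
                                  ~~~^^^^^^^^^
IndexError: index -1 is out of bounds for axis 0 with size 0
```

View pics/sblue.png

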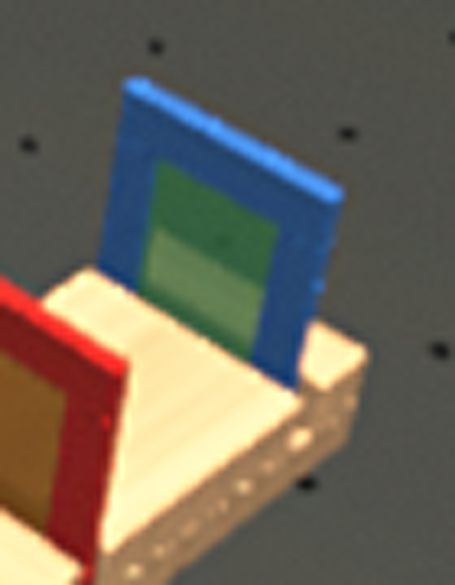

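```bash
cat > plan.py <<'E'
from h import *
def frame(psi,zdir):
    # tool y = horizontal-normal of yaw psi made perpendicular to zdir
    n=np.array([-np.sin(psi),np.cos(psi),0]); 
    # elevation so n.z=0
    h=np.array([np.cos(psi),np.sin(psi),0]) 
    rho=np.arctan2(zdir@n, -zdir[2]); y=n*np.cos(rho)+np.array([0,0,1])*np.sin(rho)
    return y,np.degrees(rho)
def move(target,psi=None):
    s=bot.read_state();M=rot(s["tcp_rot"]);z=M[:,2]
    sh=M.T@(np.array(target)-s["tool_pos"])*1000
    out=[sh.round(1)]
    if psi is not None:
        y,r=frame(psi,z); yl=M.T@y; turn=np.degrees(np.arctan2(-yl[0],yl[1])); out+=[turn.round(2),"roll",r.round(2)]
    return out
def z(): return rot(bot.read_state()["tcp_rot"])[:,2]
E
cat > a.py <<'E'
from plan import *
psi=np.radians(-5)
c=np.array([.506,-.302,.02]); ex=np.array([np.cos(psi),np.sin(psi),0])
g=c+ex*(-.035)+[0,0,.072]
tcp=g+.019*z(); print("tcp",tcp)
print("standoff",move(tcp-.11*z(),psi)); print("grasp",move(tcp,psi))
E
python3 a.py
```

```text
tcp [ 0.48155436 -0.29789094  0.07614824]
standoff [array([ 768.1, -621.8, -251.7]), np.float64(17.54), 'roll', np.float64(7.06)]
grasp [array([ 768.1, -621.8, -141.7]), np.float64(17.54), 'roll', np.float64(7.06)]
```

move_arm(steps=[[770, -622, -252, 17.5, 100], [770, -622, -252, 17.5, 100], [770, -622, -252, 17.5, 100], [770, -622, -252, 17.5, 100], [770, -622, -252, 17.5, 100], [770, -622, -252, 17.5, 100], [770, -622, -252, 17.5, 100], [770, -622, -252, 17.5, 100], [770, -622, -252, 17.5, 100], [770, -622, -252, 17.5, 100], [770, -622, -252, 17.5, 100], [770, -622, -252, 17.5, 100], [770, -622, -252, 17.5, 100], [770, -622, -252, 17.5, 100], [770, -622, -252, 17.5, 100], [770, -622, -252, 17.5, 100], [770, -622, -252, 17.5, 100], [770, -622, -252, 17.5, 100], [770, -622, -252, 17.5, 100], [770, -622, -252, 17.5, 100]])

```text
time: 13.45
tool_pos: [0.4656, -0.247, 0.1931]
tcp_rot: [0.204, 2.593, 0.096]
wrist_force: [-0.5, 0.1, 0.1]
width: 1.004
```

```bash
python3 st.py; python3 a.py; python3 - <<'E'
from h import *
save(cam("wrist"),"w1.png",s=1.3)
save(cam("side"),"s1.png",s=1.3)
E
```

```text
13.45 [ 0.4656 -0.247   0.1931] [-0.796 -0.237  2.28   0.57   0.804 -2.55 ] F [-0.5  0.1  0.1] w 1.003568641240177
[[-0.8468  0.1264  0.5167]
 [ 0.1641  0.986   0.0278]
 [-0.506   0.1084 -0.8557]]
tilt deg 31.16
z az 3.1 T [31.12  1.68] xaz 169.0
tcp [ 0.48095064 -0.29842047  0.07574153]
standoff [array([ 37.9, -61.5,  -3.1]), np.float64(-2.67), 'roll', np.float64(4.86)]
grasp [array([ 37.9, -61.5, 106.9]), np.float64(-2.67), 'roll', np.float64(4.86)]
```

View pics/w1.png

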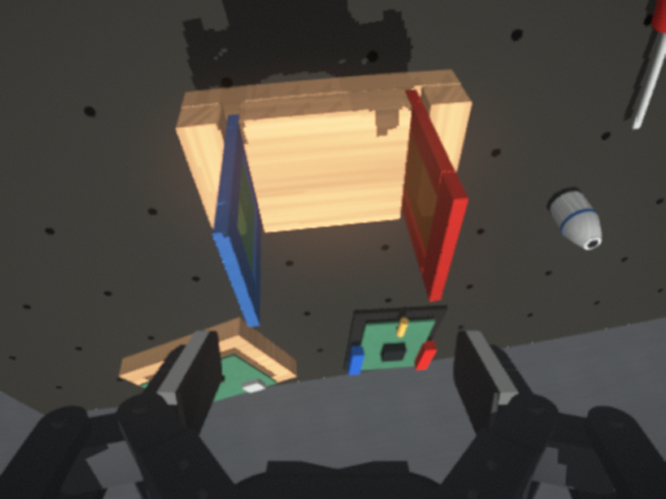

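View pics/s1.png

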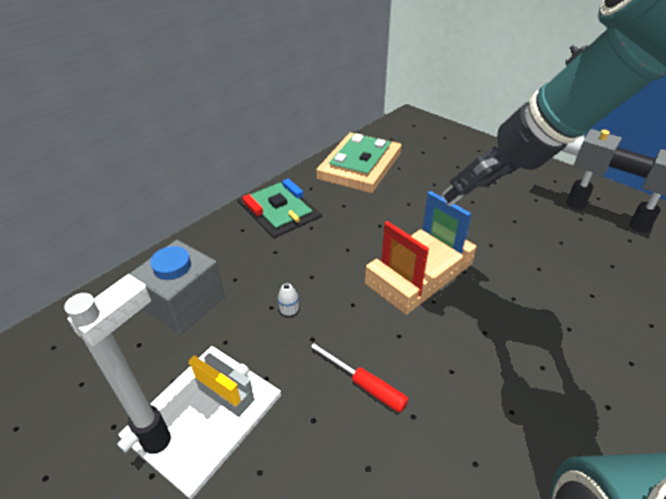

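The wrist view shows the blue plate at (235,220) and the red plate at (435,195), both upright. But joint 6 has hit its -2.55 limit. I'll turn the tool half a turn the other way, which puts the wrist camera on top, and gain a few more degrees of tilt for clearance at the station.

move_arm(steps=[[-30, 0, -50, 8, 100], [-640, 460, 220, 170, 100], [-640, 460, 220, 170, 100], [-640, 460, 220, 170, 100], [-640, 460, 220, 170, 100], [-640, 460, 220, 170, 100], [-640, 460, 220, 170, 100], [-640, 460, 220, 170, 100], [-640, 460, 220, 170, 100], [-640, 460, 220, 170, 100], [-640, 460, 220, 170, 100], [-640, 460, 220, 170, 100], [-640, 460, 220, 170, 100], [-640, 460, 220, 170, 100], [-640, 460, 220, 170, 100], [-640, 460, 220, 170, 100], [-640, 460, 220, 170, 100], [-640, 460, 220, 170, 100], [-640, 460, 220, 170, 100]])

```text
time: 15.45
tool_pos: [1.1624, 0.1149, 0.3684]
tcp_rot: [2.902, 0.55, 0.846]
wrist_force: [-3.3, -0.9, 26.3]
width: 1.0
```

```bash
python3 st.py
```

```text
15.45 [1.1624 0.1149 0.3684] [ 0.08   1.01   0.31  -0.01   1.259  1.277] F [-3.3 -0.9 26.3] w 0.9998443858430112
[[ 0.7846  0.3187  0.5318]
 [ 0.3566 -0.9337  0.0333]
 [ 0.5071  0.1635 -0.8462]]
tilt deg 32.2
z az 3.6 T [32.13  2.01] xaz 24.4
```

move_arm(steps=[[890, 220, 400, 0, 100]])

```text
time: 15.55
tool_pos: [1.1756, 0.1206, 0.3515]
tcp_rot: [2.892, 0.555, 0.876]
wrist_force: [0.0, -0.1, -2.2]
width: 1.001
```

move_arm(steps=[[880, 220, 420, 0, 100]])

```text
time: 15.65
tool_pos: [1.191, 0.1211, 0.3535]
tcp_rot: [2.867, 0.553, 0.938]
wrist_force: [0.3, -0.3, 0.2]
width: 1.001
```

move_arm(steps=[[860, 220, 450, 0, 100]])

```text
time: 15.75
tool_pos: [1.2052, 0.1225, 0.3536]
tcp_rot: [2.845, 0.549, 0.994]
wrist_force: [-0.1, 1.6, -1.2]
width: 1.004
```

```bash
python3 st.py; python3 a.py
```

```text
15.75 [1.2052 0.1225 0.3536] [ 0.083  1.045  0.312 -0.009  1.119  1.274] F [-0.1  1.6 -1.2] w 1.0044826036523065
[[ 0.7257  0.3069  0.6158]
 [ 0.3578 -0.9328  0.0432]
 [ 0.5876  0.189  -0.7867]]
tilt deg 38.12
z az 4.0 T [38.02  2.67] xaz 26.2
tcp [ 0.48283278 -0.29812951  0.07705185]
standoff [array([-837.2,  118.4, -355.4]), np.float64(-150.77), 'roll', np.float64(7.0)]
grasp [array([-837.2,  118.4, -245.4]), np.float64(-150.77), 'roll', np.float64(7.0)]
```

move_arm(steps=[[-837, 118, -355, 29, 100], [-837, 118, -355, 29, 100], [-837, 118, -355, 29, 100], [-837, 118, -355, 29, 100], [-837, 118, -355, 29, 100], [-837, 118, -355, 29, 100], [-837, 118, -355, 29, 100], [-837, 118, -355, 29, 100], [-837, 118, -355, 29, 100], [-837, 118, -355, 29, 100], [-837, 118, -355, 29, 100], [-837, 118, -355, 29, 100], [-837, 118, -355, 29, 100], [-837, 118, -355, 29, 100], [-837, 118, -355, 29, 100], [-837, 118, -355, 29, 100], [-837, 118, -355, 29, 100], [-837, 118, -355, 29, 100], [-837, 118, -355, 29, 100], [-837, 118, -355, 29, 100]])

```text
time: 17.75
tool_pos: [0.4102, -0.3066, 0.1645]
tcp_rot: [-2.889, 0.195, -0.99]
wrist_force: [0.3, 1.1, 1.0]
width: 0.997
```

```bash
python3 st.py; python3 a.py; python3 - <<'E'
from h import *
save(cam("wrist"),"w2.png",s=1.3)
E
```

```text
17.75 [ 0.4102 -0.3066  0.1645] [-1.086 -0.188  2.349  0.83   0.863  0.098] F [0.3 1.1 1. ] w 0.9969129374638247
[[ 0.783  -0.0936  0.615 ]
 [-0.1462 -0.9886  0.0358]
 [ 0.6046 -0.1179 -0.7877]]
tilt deg 38.03
z az 3.3 T [37.96  2.21] xaz -10.6
tcp [ 0.48281783 -0.29826997  0.07703313]
standoff [array([ 2.8, -4.7,  3.9]), np.float64(179.49), 'roll', np.float64(6.46)]
grasp [array([  2.8,  -4.7, 113.9]), np.float64(179.49), 'roll', np.float64(6.46)]
```

View pics/w2.png

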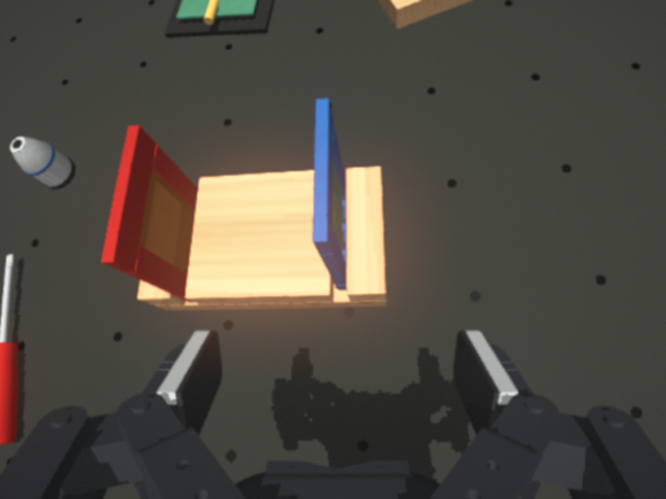

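```bash
python3 - <<'E'
from h import *
c=cam("wrist");p=cloud(c).reshape(-1,3)
hsv=cv2.cvtColor(c["pixels"],cv2.COLOR_RGB2HSV).reshape(-1,3).astype(int)
b=(abs(hsv[:,0]-108)<10)&(hsv[:,1]>120)&(p[:,0]>.4)&(p[:,0]<.6)&(p[:,1]>-.34)&(p[:,1]<-.26)&(p[:,2]>.03)
q=p[b]; print(len(q))
t=q[q[:,2]>.126]; print("top",len(t),t.mean(0),np.percentile(t,[2,98],axis=0)); print(np.degrees(np.polyfit(t[:,0],t[:,1],1)[0]), np.polyval(np.polyfit(t[:,0],t[:,1],1),.506))
for lo in (.05,.07,.09,.11):
    e=q[(q[:,2]>lo)&(q[:,2]<lo+.02)&(q[:,0]<.467)]; print(lo,len(e),np.percentile(e,[3,50,97],axis=0).round(4).tolist() if len(e) else '')
E
```

```text
748
top 741 [ 0.52124439 -0.30461607  0.13061931] [[ 0.49151801 -0.31018874  0.12849107]
 [ 0.54992573 -0.29980577  0.13186277]]
-5.718329376655365 -0.30309462319383773
0.05 0 
0.07 0 
0.09 0 
0.11 0
```

move_arm(newtons=50, steps=[[3, -4, 40, 0, 100], [3, -4, 80, 0, 100], [3, -4, 114, 0, 100], [3, -4, 114, 0, 100], [3, -4, 114, 0, 30], [3, -4, 114, 0, 15], [3, -4, 114, 0, 0], [3, -4, 114, 0, 0], [3, -4, 114, 0, 0], [3, -4, 114, 0, 0], [3, -4, 114, 0, 0], [3, -4, 114, 0, 0]])

```text
time: 19.05
tool_pos: [0.4866, -0.3021, 0.0793]
tcp_rot: [-2.898, 0.19, -0.996]
wrist_force: [-2.1, -9.9, -2.2]
width: 0.082
```

```bash
python3 st.py; python3 - <<'E'
from h import *
save(cam("wrist"),"w3.png",s=1.3)
save(cam("side"),"s3.png",(250,60,400,240),3.3)
E
```

```text
19.05 [ 0.4866 -0.3021  0.0793] [-0.912  0.045  2.334  1.052  0.619 -0.054] F [-2.1 -9.9 -2.2] w 0.08239467313473142
[[ 0.7824 -0.0934  0.6158]
 [-0.1397 -0.9898  0.0273]
 [ 0.607  -0.1073 -0.7874]]
tilt deg 38.05
z az 2.5 T [38.02  1.68] xaz -10.1
```

View pics/w3.png

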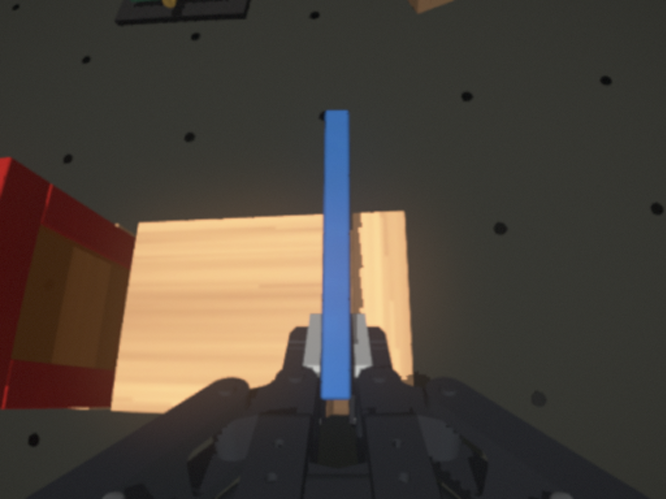

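View pics/s3.png

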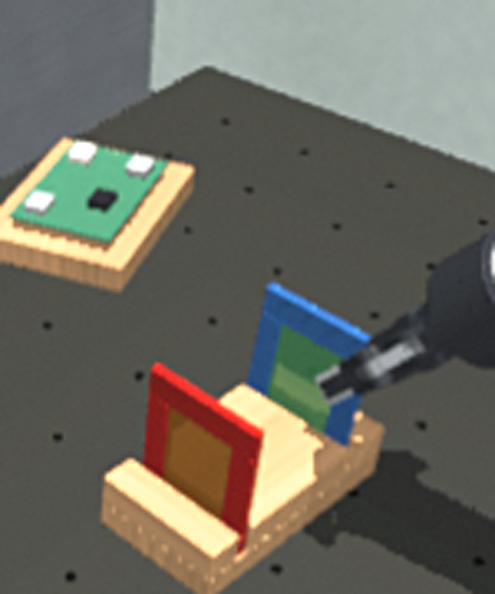

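The plate is gripped at its robot-side edge (width 0.082). Now I'll lift it.

move_arm(steps=[[12, -2, -16, 0, 0], [30, -5, -39, 0, 0], [60, -11, -79, 0, 0], [85, -15, -110, 0, 0], [85, -15, -110, 0, 0]])

```text
time: 19.65
tool_pos: [0.4894, -0.301, 0.2264]
tcp_rot: [-2.891, 0.181, -1.007]
wrist_force: [0.4, -0.4, -0.6]
width: 0.085
```

```bash
python3 st.py; cat > plate.py <<'E'
from h import *
from scipy.optimize import least_squares
def fit(names=("side","top"),tag="p"):
    s=bot.read_state();M=rot(s["tcp_rot"]);t=s["tool_pos"]
    out={}
    for n in names:
        c=cam(n); save(c,f"{tag}_{n}.png",s=1.3)
        p=cloud(c).reshape(-1,3)
        hsv=cv2.cvtColor(c["pixels"],cv2.COLOR_RGB2HSV).reshape(-1,3).astype(int)
        b=(abs(hsv[:,0]-108)<10)&(hsv[:,1]>120)&(np.linalg.norm(p-t,axis=1)<.14)
        q=p[b]; 
        l=(q-t)@M
        print(n,len(q),"world pct",np.percentile(q,[2,50,98],axis=0).round(4).tolist())
        out[n]=(q,l)
    return out,s,M
E
python3 - <<'E'
from plate import *
fit(("wrist","side","top"),"lift")
E
```

```text
19.65 [ 0.4894 -0.301   0.2264] [-0.912 -0.178  2.218  0.762  0.835  0.333] F [ 0.4 -0.4 -0.6] w 0.08537397149406595
[[ 0.7777 -0.0868  0.6227]
 [-0.136  -0.9902  0.0319]
 [ 0.6138 -0.1095 -0.7818]]
tilt deg 38.57
z az 2.9 T [38.52  1.97] xaz -9.9
wrist 4483 world pct [[0.466, -0.3151, 0.2769], [0.5026, -0.3085, 0.2783], [0.5514, -0.3025, 0.2795]]
side 1017 world pct [[0.4647, -0.3067, 0.1665], [0.5147, -0.2977, 0.2187], [0.5523, -0.2869, 0.2735]]
top 183 world pct [[0.4641, -0.3117, 0.1785], [0.5125, -0.3046, 0.2724], [0.5494, -0.2926, 0.2766]]
```

View pics/lift_side.png

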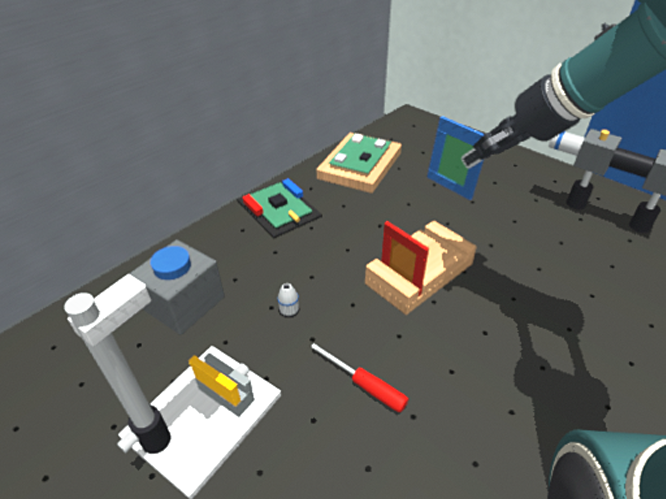

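View pics/lift_wrist.png

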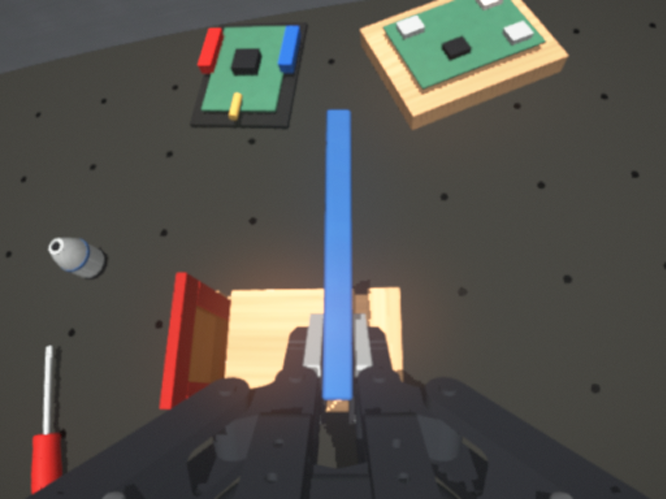

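```bash
cat > pf.py <<'E'
from plate import *
import pickle
def run(tag):
    o,s,M=fit(("wrist",),tag); q,l=o["wrist"]
    # top face: drop outliers by plane fit; points in tool frame
    c=np.median(q,0); 
    for _ in range(4):
        A=np.c_[q[:,:2]-c[:2],np.ones(len(q))]; k=np.linalg.lstsq(A,q[:,2],rcond=None)[0]; r=q[:,2]-A@k; q=q[abs(r)<.002]
    rect=cv2.minAreaRect(((q[:,:2])*10000).astype(np.float32)); print("rect",rect)
    b=np.polyfit(q[:,0],q[:,1],1); ex=np.array([1,b[0],0]); ex[2]=k[0]+k[1]*b[0]; ex/=np.linalg.norm(ex)
    a=(q-q.mean(0))@ex; mid=q.mean(0)+ex*(np.percentile(a,.5)+np.percentile(a,99.5))/2
    print("len",np.ptp(np.percentile(a,[.5,99.5])),"n",len(q),"top mid",mid.round(4),"yaw",np.degrees(np.arctan2(ex[1],ex[0])).round(2),"pitch(up)",np.degrees(np.arcsin(ex[2])).round(2),"cross slope",np.degrees(k[1]).round(2))
    y=-M[:,1]; print("tool -y yaw",np.degrees(np.arctan2(-y[0],y[1])).round(2),"elev",np.degrees(np.arcsin(y[2])).round(2))
    ey=y-ex*(y@ex); ey/=np.linalg.norm(ey); ez=np.cross(ex,ey)
    Rp=np.c_[ex,ey,ez]; org=mid-.110*ez
    print("plate origin",org.round(4),"plate z",ez.round(3))
    return M.T@Rp, M.T@(org-s["tool_pos"])
if __name__=="__main__":
    import sys
    Rt,pt=run(sys.argv[1]); print((pt*1000).round(1))
    if len(sys.argv)>2: pickle.dump((Rt,pt),open("grip.pkl","wb"))
E
python3 pf.py lift2 save
```

```text
wrist 4464 world pct [[0.4632, -0.3113, 0.2672], [0.5001, -0.3047, 0.2686], [0.5485, -0.2988, 0.2699]]
rect ((5067.369140625, -3051.862548828125), (80.78363037109375, 901.6478881835938), 85.00828552246094)
len 0.08856661809239108 n 4458 top mid [ 0.5063 -0.3052  0.2685] yaw -5.08 pitch(up) -0.32 cross slope 5.81
tool -y yaw -4.97 elev 6.85
plate origin [ 0.5068 -0.2921  0.1593] plate z [-0.005 -0.119  0.993]
[-19.3   0.5  58.3]
```

```bash
python3 - <<'E'
from h import *
import pickle
for n in["side","top"]:
    c=pickle.load(open(n+"0.pkl","rb")); p=cloud(c); hsv=cv2.cvtColor(c["pixels"],cv2.COLOR_RGB2HSV).astype(int)
    m=(abs(p[...,2]-.014)<.006)&(p[...,0]>.45)&(p[...,0]<.68)&(p[...,1]>.08)&(p[...,1]<.31)&(hsv[...,1]<40)&(hsv[...,2]>120)
    num,lab,st,ce=cv2.connectedComponentsWithStats(m.astype(np.uint8)); j=1+st[1:,4].argmax(); q=p[lab==j]
    o,_=w(c,0,0); d=q-o; q=o+d*((.014-o[2])/d[:,2:3])
    r=cv2.minAreaRect((q[:,:2]*1e4).astype(np.float32)); print(n,len(q),r)
c=pickle.load(open("side0.pkl","rb")); save(c,"mount.png",(135,260,205,325),9)
c=pickle.load(open("top0.pkl","rb")); save(c,"mountt.png",(160,170,200,215),13)
E
```

```text
side 4612 ((5671.4052734375, 2042.0081787109375), (1429.7637939453125, 1807.4310302734375), 7.732386112213135)
top 1885 ((5676.9873046875, 2016.5709228515625), (1413.806884765625, 1812.8460693359375), 8.226898193359375)
```

View pics/mount.png

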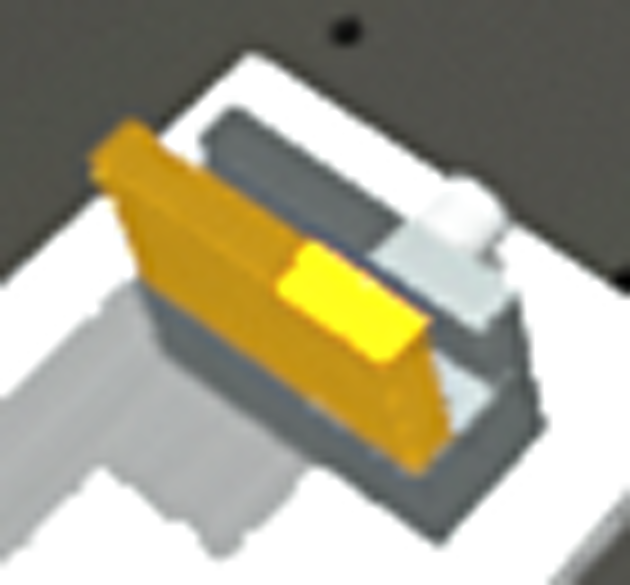

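View pics/mountt.png

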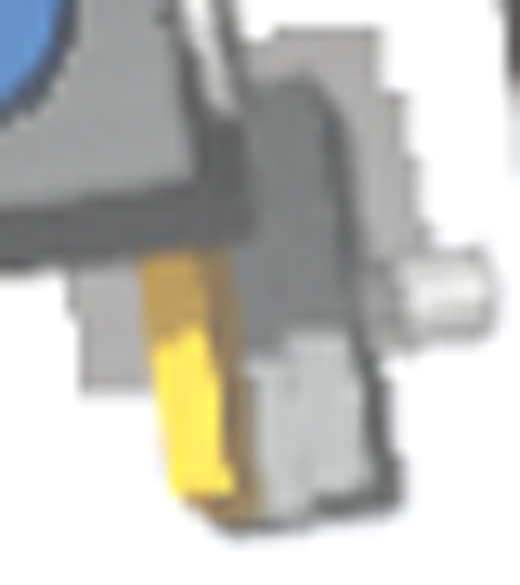

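```bash
python3 - <<'E'
from h import *
import pickle
C={n:pickle.load(open(n+"0.pkl","rb")) for n in["side","top"]}
O=np.array([.5616,.172]);a=np.radians(7.6);Rm=np.array([[np.cos(a),-np.sin(a)],[np.sin(a),np.cos(a)]])
def st(n,u,v,z):
    o,r=w(C[n],u,v); p=o+r*(z-o[2])/r[2]; return ((p[:2]-O)@Rm*1000).round(1)
S=lambda u,v,z:st("side",135+u/9-.5,260+v/9-.5,z)
T=lambda u,v,z:st("top",160+u/13-.5,170+v/13-.5,z)
print("side fence inner near/far",S(430,320,.087),S(138,120,.087),"outer",S(382,363,.087),S(92,160,.087))
print("side jaw inner",S(485,330,.067),S(205,140,.067),"outer",S(518,295,.067),S(235,105,.067))
print("top fence inner",T(235,490,.087),T(205,260,.087),"outer",T(177,497,.087),T(143,260,.087))
print("top jaw inner",T(318,500,.067),T(290,335,.067),"outer",T(370,490,.067))
E
```

```text
side fence inner near/far [-38.9  -4.9] [39.9 -4.3] outer [-37.9   6.9] [40.3  7.5]
side jaw inner [-38.2 -16.8] [ 38.9 -16.2] outer [-38.2 -26.3] [ 40.1 -25.8]
top fence inner [-38.4  -6.5] [ 5.1 -6.6] outer [-38.1   4.3] [7.  4.9]
top jaw inner [-39.8 -18.8] [ -7.9 -17.7] outer [-39.4 -28.8]
```

```bash
cat > ins.py <<'E'
from plan import *
import pickle
O=np.array([.5616,.172,0]);YAW=np.radians(7.7)
ex=np.array([np.cos(YAW),np.sin(YAW),0]);ey=np.array([-np.sin(YAW),np.cos(YAW),0])
Rt,pt=pickle.load(open("grip.pkl","rb"))
def go(sx,sy,sz,yaw=YAW):
    s=bot.read_state();M=rot(s["tcp_rot"])
    # turn so that plate x axis yaw = yaw
    from scipy.optimize import brentq
    def f(t):
        x=(M@R.from_euler("z",t,degrees=True).as_matrix()@Rt)[:,0]; return np.arctan2(x[1],x[0])-yaw
    t=brentq(f,-40,40); Mn=M@R.from_euler("z",t,degrees=True).as_matrix(); Rp=Mn@Rt
    org=O+ex*sx/1000+ey*sy/1000+[0,0,sz/1000]
    tcp=org-Mn@pt
    print("turn",round(t,2),"shift",(M.T@(tcp-s["tool_pos"])*1000).round(1),"plate z in station",np.degrees([Rp[:,2]@ex,Rp[:,2]@ey]).round(2),"tcp",tcp.round(4))
def now():
    s=bot.read_state();M=rot(s["tcp_rot"]);Rp=M@Rt;org=s["tool_pos"]+M@pt-O
    print("plate now st",(np.array([org@ex,org@ey,org[2]])*1000).round(1),"yaw err",np.degrees(np.arctan2(Rp[1,0],Rp[0,0])-YAW).round(2),"lean",np.degrees([Rp[:,2]@ex,Rp[:,2]@ey]).round(2),"F",s["wrist_force"].round(1),"t",s["time"])
def axes():
    M=rot(bot.read_state()["tcp_rot"]); 
    for n,v in(("ex",ex),("ey",ey),("up",np.array([0,0,1.]))): print(n,(M.T@v).round(3))
E
python3 -c "
from ins import *
now();go(-125,-11,110);axes()"
```

```text
plate now st [-116.8 -451.8  158. ] yaw err -12.78 lean [-1.14 -6.85] F [-0.3  0.3 -1.4] t 19.85
turn -16.21 shift [-144.6 -424.6   15.3] plate z in station [-0.07  2.99] tcp [0.4183 0.1451 0.1677]
ex [ 0.759 -0.218  0.614]
ey [-0.246 -0.968 -0.04 ]
up [ 0.603 -0.121 -0.788]
```

move_arm(steps=[[-31, 11, -88, 0, 0], [-31, 11, -88, 0, 0], [-145, -425, 15, -16.2, 0], [-145, -425, 15, -16.2, 0], [-145, -425, 15, -16.2, 0], [-145, -425, 15, -16.2, 0], [-145, -425, 15, -16.2, 0], [-145, -425, 15, -16.2, 0], [-145, -425, 15, -16.2, 0], [-145, -425, 15, -16.2, 0], [-145, -425, 15, -16.2, 0], [-145, -425, 15, -16.2, 0], [-145, -425, 15, -16.2, 0], [-145, -425, 15, -16.2, 0]])

```text
time: 21.25
tool_pos: [0.4179, 0.1438, 0.1666]
tcp_rot: [2.955, 0.231, 1.017]
wrist_force: [0.3, -0.5, -1.9]
width: 0.086
```

```bash
python3 st.py; python3 -c "
from ins import *
now();go(-125,-11,110)"; python3 pf.py pre; python3 -c "
from h import *
save(cam('side'),'pre_s.png',s=1.3)"
```

```text
21.25 [0.4179 0.1438 0.1666] [ 0.462 -0.552  2.571 -0.471  0.55   2.21 ] F [ 0.3 -0.5 -1.9] w 0.0862620970764961
[[ 0.7784  0.1363  0.6128]
 [ 0.1415 -0.9891  0.0402]
 [ 0.6116  0.0554 -0.7892]]
tilt deg 37.89
z az 3.8 T [37.81  2.48] xaz 10.3
plate now st [-125.7  -12.4  108.9] yaw err -0.01 lean [0.04 3.17] F [ 0.3 -0.5 -1.9] t 21.25
turn -0.01 shift [ 1.3 -1.3 -0.5] plate z in station [0.04 3.18] tcp [0.4184 0.1453 0.1677]
wrist 4408 world pct [[0.3947, 0.1407, 0.2173], [0.4275, 0.1479, 0.2187], [0.4793, 0.1561, 0.2199]]
rect ((4380.81201171875, 1489.856201171875), (896.690185546875, 79.9958724975586), 7.798691272735596)
len 0.08811215533490482 n 4387 top mid [0.4376 0.1489 0.2187] yaw 7.53 pitch(up) 0.06 cross slope -3.28
tool -y yaw 7.84 elev -3.18
plate origin [0.4385 0.1429 0.1089] plate z [-0.008  0.055  0.998]
[-19.4   0.5  58.2]
```

View pics/pre_wrist.png

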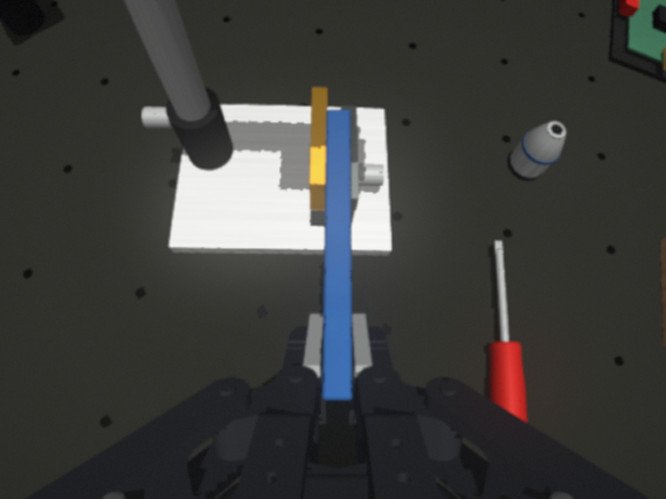

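View pics/pre_s.png

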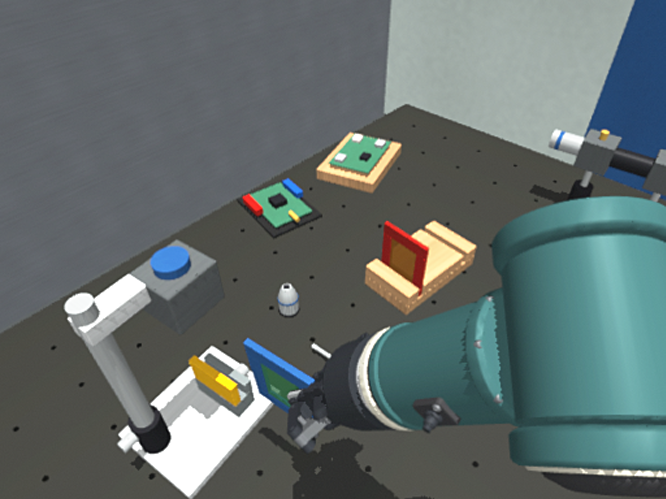

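```bash
python3 - <<'E'
from h import *
import pickle
c=cam("wrist"); pickle.dump(c,open("wpre.pkl","wb")); save(c,"wcrop.png",(225,60,305,180),5)
from ins import *
p=cloud(c).reshape(-1,3);hsv=cv2.cvtColor(c["pixels"],cv2.COLOR_RGB2HSV).reshape(-1,3).astype(int)
m=(abs(hsv[:,0]-22)<8)&(hsv[:,1]>180)&(p[:,1]>.1)&(p[:,1]<.25)&(p[:,2]>.08)
q=p[m]-O; L=np.c_[q@ex,q@ey,q[:,2]]*1000; print(len(L),np.percentile(L,[2,50,98],axis=0).round(1))
for a in range(-35,40,15):
    k=L[(abs(L[:,0]-a)<6)]; 
    if len(k)>5: print(a,len(k),np.percentile(k[:,1],[1,5,95,99]).round(1),np.median(k[:,2]).round(1))
now()
E
```

```text
78 [[27.  -4.1 86.6]
 [34.5  0.4 87.8]
 [39.1  4.4 88.9]]
25 14 [-2.3 -1.8  4.1  4.2] 87.9
plate now st [-126.6  -11.4  108.1] yaw err 0.32 lean [0.2  3.27] F [-0.3 -0.7 -1.6] t 21.4
```

View pics/wcrop.png

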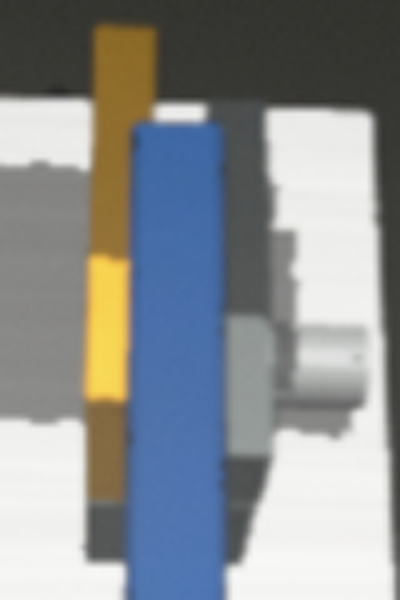

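```bash
python3 - <<'E'
from ins import *
c=pickle.load(open("wpre.pkl","rb"))
def st(u,v,z):
    o,r=w(c,225+u/5-.5,60+v/5-.5); p=o+r*(z-o[2])/r[2]-O; return (np.array([p@ex,p@ey])*1000).round(1)
print("fence outer far/near",st(94,28,.087),st(86,398,.087),"inner far",st(157,28,.087),st(156,90,.087))
print("jaw inner far",st(208,105,.067),"outer far",st(266,105,.067),"outer near",st(273,455,.067))
E
```

```text
fence outer far/near [40.8  6. ] [-38.1   5.1] inner far [41.5 -5.8] [27.  -5.9]
jaw inner far [ 40. -17.] outer far [ 40.7 -28.7] outer near [-37.7 -29.2]
```

```bash
sed -i 's/radians(7.7)/radians(8.0)/' ins.py; python3 -c "
from ins import *
now();go(-125,-12.4,95);go(0,-12.4,95)"
```

```text
plate now st [-126.6  -10.8  108.1] yaw err 0.02 lean [0.21 3.27] F [-0.3 -0.7 -1.6] t 21.4
turn 0.03 shift [-6.7  0.9 11.4] plate z in station [0.21 3.25] tcp [0.4189 0.1432 0.1528]
turn 0.03 shift [92.3  1.3 87.7] plate z in station [0.21 3.25] tcp [0.5427 0.1606 0.1528]
```

move_arm(steps=[[-7, 1, 11, 0, 0], [-7, 1, 11, 0, 0], [10, 1, 24, 0, 0], [26, 1, 37, 0, 0], [43, 1, 50, 0, 0], [60, 1, 63, 0, 0], [76, 1, 76, 0, 0], [92, 1, 88, 0, 0], [92, 1, 88, 0, 0], [92, 1, 88, 0, 0]])

```text
time: 22.4
tool_pos: [0.5442, 0.1563, 0.1549]
tcp_rot: [2.954, 0.226, 1.017]
wrist_force: [-0.7, -0.1, -1.9]
width: 0.082
```

```bash
python3 -c "
from ins import *
now();go(0,-12.4,95);axes()
c=cam('wrist'); save(c,'in_w.png',s=1.3)
pickle.dump(c,open('win.pkl','wb'))
save(cam('side'),'in_s.png',(60,190,300,384),2.7)"; python3 st.py;python3 pf.py in
```

```text
plate now st [  1.  -17.   97.1] yaw err -0.51 lean [0.06 3.19] F [-0.7 -0.1 -1.9] t 22.4
turn -0.65 shift [-2.  -5.   0.8] plate z in station [0.06 3.59] tcp [0.5425 0.161  0.1527]
ex [ 0.791 -0.006  0.612]
ey [ 0.029 -0.998 -0.048]
up [ 0.612  0.056 -0.789]
22.5 [0.5436 0.1569 0.155 ] [ 0.34  -0.207  2.384 -0.495  0.362  2.168] F [-0.2 -0.3 -0.7] w 0.09111986552301041
[[ 0.7783  0.1341  0.6134]
 [ 0.1398 -0.9894  0.0389]
 [ 0.6122  0.0555 -0.7888]]
tilt deg 37.93
z az 3.6 T [37.85  2.4 ] xaz 10.2
wrist 4257 world pct [[0.5207, 0.1538, 0.206], [0.5559, 0.1602, 0.2765], [0.5669, 0.1862, 0.2808]]
rect ((5460.34130859375, 1625.49609375), (361.3407897949219, 304.5728454589844), 19.773242950439453)
len 0.08551900588260619 n 439 top mid [0.5461 0.1643 0.2446] yaw 7.63 pitch(up) 64.85 cross slope 35.7
tool -y yaw 7.72 elev -3.18
plate origin [0.6451 0.1751 0.1978] plate z [-0.9   -0.098  0.425]
[107.7  -2.   29.2]
```

View pics/in_w.png

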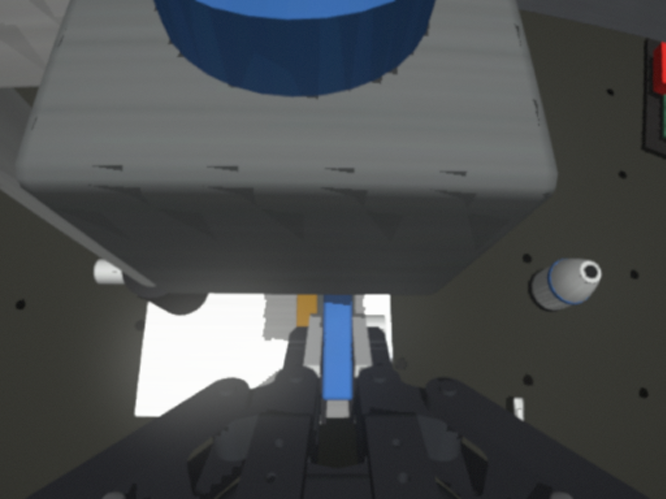

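View pics/in_s.png

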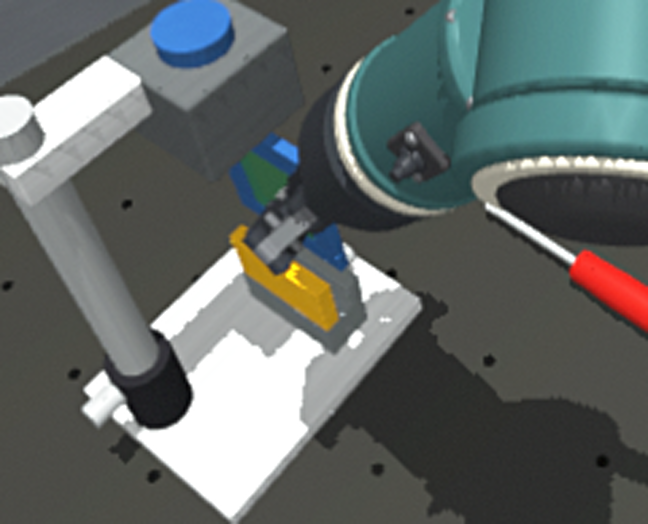

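move_arm(steps=[[-2, -5, 1, -0.5, 0], [-2, -5, 1, -0.5, 0], [-2, -5, 1, -0.5, 0]])

```text
time: 22.85
tool_pos: [0.5429, 0.1634, 0.1538]
tcp_rot: [2.95, 0.244, 1.021]
wrist_force: [0.0, 0.4, -1.0]
width: 0.082
```

```bash
cat > av.py <<'E'
from ins import *
# average over several samples (camera calls advance 0.05 s)
T=[]
for i in range(3):
    s=bot.read_state(); T.append(np.r_[s["tool_pos"],s["tcp_rot"],s["wrist_force"]]); c=cam("wrist")
T=np.array(T); print("std mm",(T.std(0)[:3]*1000).round(2)); m=T.mean(0)
M=rot(T[-1,3:6]);Rp=M@Rt;org=m[:3]+M@pt-O
print("plate st",(np.array([org@ex,org@ey,org[2]])*1000).round(1),"lean",np.degrees([Rp[:,2]@ex,Rp[:,2]@ey]).round(2),"yawerr",np.degrees(np.arctan2(Rp[1,0],Rp[0,0])-YAW).round(2),"F st",m[6:]@np.c_[ex,ey,[0,0,1]], "t",s["time"])
pickle.dump(c,open("wav.pkl","wb"));save(c,"av.png",(200,200,320,320),5)
E
python3 av.py
```

```text
std mm [0.13 0.03 0.08]
plate st [ 1.1 -9.9 96.3] lean [-0.12  3.45] yawerr 0.09 F st [ 0.06822779  0.38047136 -0.99622254] t 22.95
```

View pics/av.png

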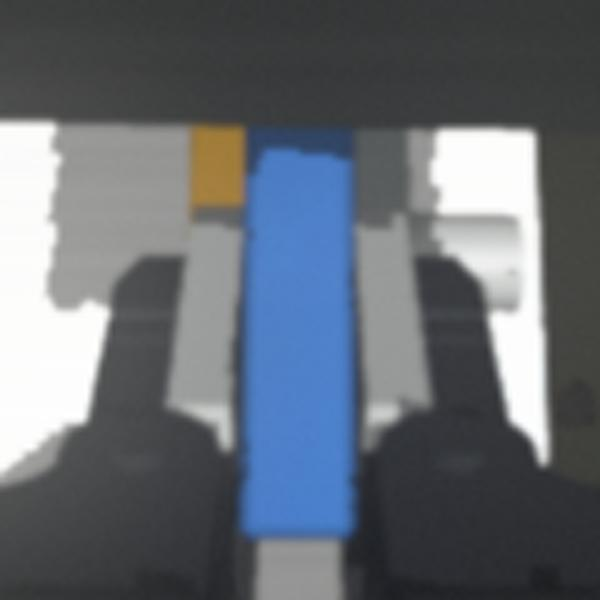

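```bash
python3 - <<'E'
from ins import *
c=pickle.load(open("wav.pkl","rb"))
def st(u,v,z):
    o,r=w(c,200+u/5-.5,200+v/5-.5); p=o+r*(z-o[2])/r[2]-O; return (np.array([p@ex,p@ey])*1000).round(1)
print("fence outer near",st(190,205,.087),st(191,130,.087),"jaw outer",st(409,222,.067),st(409,135,.067))
print("plate top edges near", st(243,530,.206),st(357,530,.206),"far",st(248,135,.206),st(353,135,.206))
E
```

```text
fence outer near [0.8 5.4] [12.   5.5] jaw outer [  2.4 -29.2] [ 16.5 -29.5]
plate top edges near [-43.2   0.3] [-43.2  -7.3] far [-16.2   0.4] [-16.1  -7.2]
```

move_arm(steps=[[-1, 2.5, 0, 0, 0], [-1, 2.5, 0, 0, 0], [-1, 2.5, 0, 0, 0]])

```text
time: 23.3
tool_pos: [0.543, 0.1602, 0.1534]
tcp_rot: [2.95, 0.242, 1.021]
wrist_force: [0.3, -0.4, -1.1]
width: 0.083
```

```bash
python3 av.py
```

```text
std mm [0.02 0.05 0.03]
plate st [  0.6 -12.9  95.8] lean [-0.11  3.45] yawerr 0.04 F st [-0.17064451  0.00824416 -1.23816282] t 23.4
```

move_arm(steps=[[-4.9, -0.4, 6.3, 0, 0], [-9.8, -0.9, 12.6, 0, 0], [-14.7, -1.3, 18.9, 0, 0], [-17.7, -1.6, 22.9, 0, 0], [-17.7, -1.6, 22.9, 0, 0]])

```text
time: 23.95
tool_pos: [0.5428, 0.1604, 0.1235]
tcp_rot: [2.951, 0.243, 1.019]
wrist_force: [-0.7, 0.2, -1.6]
width: 0.09
```

```bash
python3 av.py
```

```text
std mm [0.03 0.01 0.18]
plate st [  0.3 -12.8  66. ] lean [-0.07  3.44] yawerr 0.06 F st [-0.71121417  0.50295879 -1.14567099] t 24.05
```

move_arm(steps=[[-2.4, -0.2, 3.2, 0, 0], [-4.9, -0.4, 6.3, 0, 0], [-7.3, -0.7, 9.5, 0, 0], [-7.3, -0.7, 9.5, 0, 0], [-7.3, -0.7, 9.5, 0, 0]])

```text
time: 24.6
tool_pos: [0.5429, 0.1603, 0.1119]
tcp_rot: [2.951, 0.242, 1.019]
wrist_force: [0.4, 2.3, -2.4]
width: 0.08
```

```bash
python3 av.py
```

```text
std mm [0.02 0.01 0.08]
plate st [  0.4 -12.9  54.4] lean [-0.08  3.45] yawerr 0.05 F st [ 0.09381301  1.89707357 -2.1114439 ] t 24.7
```

move_arm(steps=[[0, -0.6, 0, 0, 0], [-2.4, -0.8, 3.2, 0, 0], [-4.3, -1.0, 5.5, 0, 0], [-4.3, -1.0, 5.5, 0, 0], [-4.3, -1.0, 5.5, 0, 0]])

```text
time: 25.25
tool_pos: [0.5429, 0.1607, 0.1051]
tcp_rot: [2.95, 0.242, 1.02]
wrist_force: [-0.1, -0.1, -1.0]
width: 0.09
```

```bash
python3 av.py
```

```text
std mm [0.08 0.04 0.14]
plate st [  0.7 -12.5  47.6] lean [-0.11  3.45] yawerr 0.05 F st [-0.08773319 -0.11270496 -1.45419589] t 25.35
```

move_arm(steps=[[-0.6, -0.05, 0.8, 0, 0], [-1.2, -0.1, 1.6, 0, 0], [-1.8, -0.15, 2.4, 0, 0], [-1.8, -0.15, 2.4, 0, 0]])

```text
time: 25.8
tool_pos: [0.544, 0.1611, 0.1036]
tcp_rot: [2.949, 0.242, 1.024]
wrist_force: [-1.5, -1.1, 4.4]
width: 0.085
```

```bash
python3 av.py
```

```text
std mm [0.01 0.01 0.01]
plate st [  1.8 -12.3  45.9] lean [-0.22  3.44] yawerr 0.06 F st [-1.79802346 -0.50155191  4.48322659] t 25.9
```

```bash
python3 -c "
from h import *
save(cam('side'),'seat_s.png',(100,220,230,340),5)"
```

```text
(no output)
```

View pics/seat_s.png

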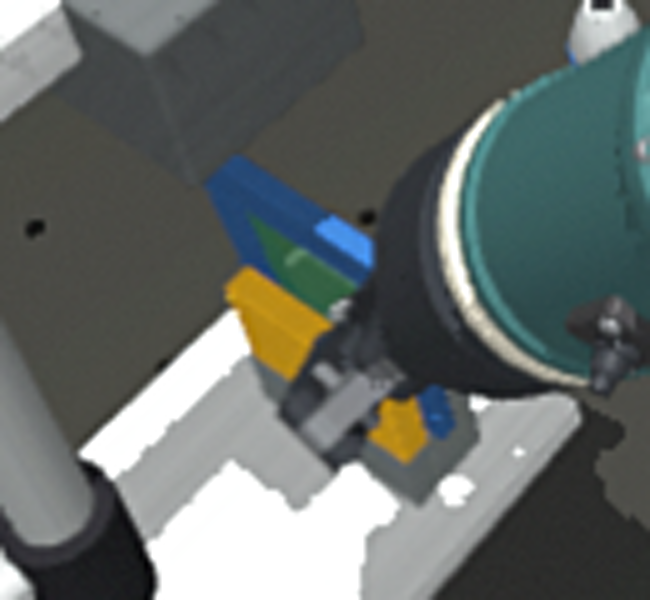

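move_arm(steps=[[-0.4, 0, 0.6, 0, 0], [-0.4, 0, 0.6, 0, 0]])

```text
time: 26.2
tool_pos: [0.5444, 0.1612, 0.1036]
tcp_rot: [2.949, 0.242, 1.025]
wrist_force: [-5.5, -1.9, 9.7]
width: 0.083
```

```bash
python3 av.py
```

```text
std mm [0.01 0.02 0.02]
plate st [  2.3 -12.3  45.9] lean [-0.28  3.43] yawerr 0.06 F st [-4.82186621 -1.25337888  9.14920286] t 26.3
```

The height stays at 45.9 mm while the force rises, so the plate is on the slot floor. I'll take off the load, let go, and back out along the tool axis.

move_arm(steps=[[0.8, 0, -1.0, 0, 0], [0.8, 0, -1.0, 0, 0], [0.8, 0, -1.0, 0, 15], [0.8, 0, -1.0, 0, 30], [0.8, 0, -1.0, 0, 50], [0.8, 0, -1.0, 0, 50], [0.8, 0, -1.0, 0, 50]])

```text
time: 27.05
tool_pos: [0.5431, 0.1609, 0.1028]
tcp_rot: [2.95, 0.242, 1.02]
wrist_force: [0.6, 0.5, -0.1]
width: 0.501
```

```bash
python3 st.py; python3 av.py
```

```text
27.05 [0.5431 0.1609 0.1028] [ 0.35  -0.11   2.424 -0.765  0.252  2.448] F [ 0.6  0.5 -0.1] w 0.5007131276783595
[[ 0.7757  0.1424  0.6148]
 [ 0.1492 -0.988   0.0406]
 [ 0.6132  0.0602 -0.7876]]
tilt deg 38.03
z az 3.8 T [37.95  2.51] xaz 10.9
std mm [0.03 0.01 0.04]
plate st [  0.8 -12.4  45.2] lean [-0.1   3.45] yawerr 0.06 F st [ 0.4894832  -0.07486627 -0.30205269] t 27.15
```

View pics/av.png

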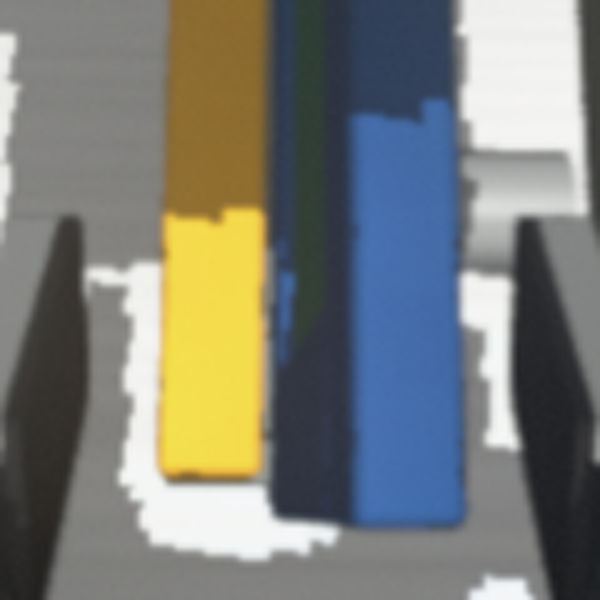

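Released. The plate now leans towards the jaw, so I'll retreat and measure the lean.

move_arm(steps=[[0, 0, -25, 0, 50], [0, 0, -60, 0, 50], [0, 0, -100, 0, 50], [0, 0, -130, 0, 50], [0, 0, -130, 0, 50], [0, 0, -130, 0, 50]])

```text
time: 27.8
tool_pos: [0.4635, 0.1559, 0.2064]
tcp_rot: [2.95, 0.242, 1.025]
wrist_force: [0.5, -0.3, 0.4]
width: 0.501
```

```bash
python3 st.py; python3 - <<'E'
from ins import *
for n in("wrist","side","top"):
    c=cam(n); pickle.dump(c,open(n+"F.pkl","wb"))
    p=cloud(c).reshape(-1,3); hsv=cv2.cvtColor(c["pixels"],cv2.COLOR_RGB2HSV).reshape(-1,3).astype(int)
    L=np.c_[(p-O)@ex,(p-O)@ey,p[:,2]]*1000
    b=(abs(hsv[:,0]-108)<12)&(hsv[:,1]>110)&(abs(L[:,0])<60)&(abs(L[:,1])<45)&(L[:,2]>40)&(L[:,2]<165)
    t=L[b&(L[:,2]>151)]; f=L[b&(L[:,2]<148)&(L[:,2]>60)]
    if len(t)>10: print(n,"top",len(t),np.percentile(t,[1,50,99],axis=0).round(1).tolist(),"yaw",np.degrees(np.polyfit(t[:,0],t[:,1],1)[0]).round(2))
    if len(f)>20:
        A=np.c_[f[:,0],f[:,2]-45,np.ones(len(f))]; 
        for _ in range(4):
            k=np.linalg.lstsq(A,f[:,1],rcond=None)[0]; r=f[:,1]-A@k; g=abs(r)<3; f=f[g];A=A[g]
        print(n,"face",len(f),"yaw",np.degrees(k[0]).round(2),"lean deg",np.degrees(k[1]).round(2),"y at floor",k[2].round(1),"x",np.percentile(f[:,0],[1,99]).round(1))
save(pickle.load(open("wristF.pkl","rb")),"F_w.png",s=1.3)
save(pickle.load(open("sideF.pkl","rb")),"F_s.png",(70,190,260,384),3)
save(pickle.load(open("sideF.pkl","rb")),"F_sf.png",s=1)
E
```

```text
27.8 [0.4635 0.1559 0.2064] [ 0.429 -0.472  2.455 -0.421  0.565  2.125] F [ 0.5 -0.3  0.4] w 0.5011492497581725
[[ 0.774   0.1426  0.6169]
 [ 0.1488 -0.988   0.0417]
 [ 0.6154  0.0595 -0.7859]]
tilt deg 38.19
z az 3.9 T [38.11  2.58] xaz 10.9
wrist top 688 [[-42.7, -14.2, 154.2], [-15.9, -10.5, 155.8], [22.4, -7.4, 157.2]] yaw 0.24
side top 220 [[-43.0, -13.5, 151.2], [-10.4, -8.4, 155.0], [28.3, -4.8, 157.3]] yaw 0.43
side face 345 yaw 0.36 lean deg 0.81 y at floor -7.2 x [-43.1  43.8]
top top 31 [[-42.6, -16.2, 153.4], [-29.1, -13.2, 156.4], [-16.5, -10.2, 161.0]] yaw 0.84
```

View pics/F_w.png

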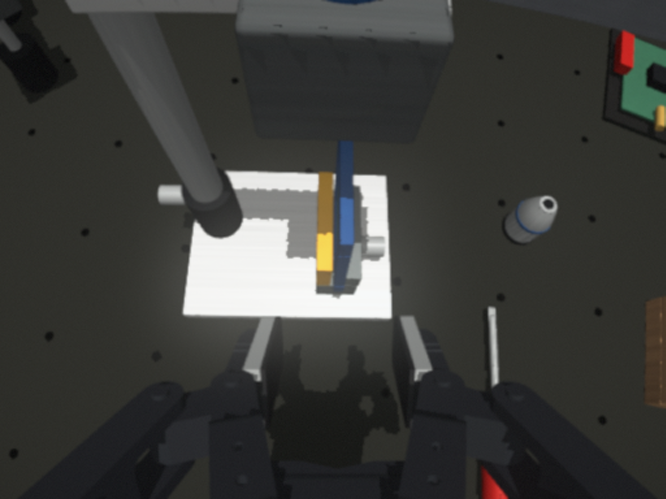

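View pics/F_s.png

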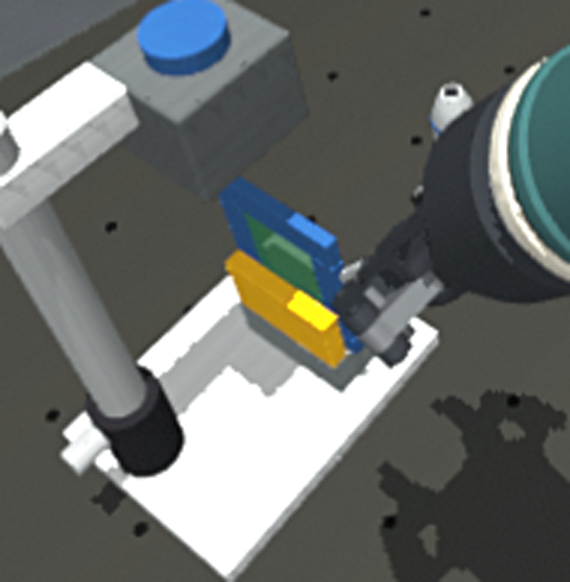

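```bash
python3 -c "
from h import *
print(bot.finish_job())"
```

```text
the job is handed in; nothing more can be done
None
```

The blue plate is in the camera-stand slot, released, with the arm backed clear, and I handed the job in at about 28 s. No verdict was reported.

**How it went**
- **Tilt:** The move rows cannot tilt the tool. I built up a 38° tilt by pushing past the arm's reach in free space in short calls, each of which left about 2–2.5° of tilt.
- **Grasp:** On my first approach to the rack, joint 6 ran into its -2.55 limit. I turned the tool half a turn and came back. I then gripped the plate by its robot-side edge and lifted it clear.
- **Insertion:** I brought it in under the camera from -x and lowered it. At 45.9 mm estimated height the downward force rose while the height stayed put, so it was on the floor while still held.

**Last checks, from the cameras after release**

| Check | Result |
|---|---|
| Plate top | about 155 mm above the table, as expected when seated |
| Plate ends along the slot | -43 and +44 mm, so centred |
| Yaw error | about 0.3° |
| Lean | about 0.8° |
| Force at wrist | near zero, fingers clear of the plate |

**What disagreed or wasn't measured**
- **Cameras:** They differed by 1–2 mm, up to about 5 mm, on the plate's position across the slot. Slot centre came out at about -11 mm.
- **Lean in the grip:** The plate leaned about 3.4° towards the fence while held, then straightened when released.
- **Just after release:** A close-up suggested a lean towards the jaw, but the later measurement did not confirm it.
- **Other objects:** I saw nothing disturbed, but I only looked at the red plate, objective and screwdriver and did not measure their movement.

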